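# Refit the shaker platform and load the dishes

## Task

The staining dishes were left on the shaker's bare drive plate while its platform was off for washing: take every dish off, keeping it level, and stand it flat on the bench (two may be stacked) well back from the edge, and swing the clamp lever out of the way of the drive plate's front. Then fit the empty platform fully home on the two locating pins and swing the lever all the way across so that its tongue holds the platform's front edge. Finally, stand each dish flat in a nest of its own between the rubber studs of the platform, and leave the things lying round about alone.

Things in the scene. Friction and masses are not known exactly. Their poses are not given: they have to be found in the camera images.
- shaker: White bench shaker, 196 x 204 mm, fixed; origin under its centre at bench height; front (panel, clamp) at its own -x. Aluminium drive plate on top, 172 (x) x 192 (y) mm, upper face 70 mm above the bench. Two steel locating pins on it at x = -62 and +62 mm, y = 0: 9 mm thick, 16 mm tall, the last 6 mm tapered to 3 mm.
- drive_plate (a point): Centre of the upper face of the drive plate, 70 mm above the shaker's origin; axes as the shaker's.
- clamp_pivot (a point): Point on the lever's vertical axis, 100 mm in front (own -x) of the shaker's centre, at mid-height of the knob (103 mm above the bench).
- clamp_knob (a point): Middle of the upright black grip knob at the end of the lever's arm: 16 mm thick, 26 mm tall (90 to 116 mm above the bench), 56 mm from the pivot. The arm below it lies 82 to 90 mm above the bench.
- clamp_lever (a joint): Clamp lever angle, 0 to 2.27 rad, grows clockwise seen from above. At 2.27 (clamped) the arm points along the shaker's +y and the tongue, 90 degrees clockwise from the arm, 30 mm long, lies over the platform's front edge, 2 mm above a seated platform; it strikes one that is not seated. At 0 the arm points to the front right. Above 0.8 it blocks fitting the platform. Stays where left.
- platform: Loose shaker platform, about 0.4 kg: aluminium plate 168 (x) x 190 (y) x 10 mm; origin under its centre, z up. Two 12 mm through holes at x = -62 and +62 mm, y = 0, fit over the locating pins with its axes along the shaker's (either way round); seated, its underside lies on the drive plate. Starts flat on the bench beside the shaker.
- platform_grip (a point): Middle of the platform's black carrying handle, 41 mm above the platform's underside: a bar 84 mm long along the platform's x, 12 mm thick (y), 14 mm high, on two posts; free below the bar.
- nest_1 (a point): Centre of the floor of nest 1 of the platform, 10 mm above its underside, at (-35, 58) mm (platform x, y). Four rubber studs, 9 mm tall and 7.6 mm thick, at 26 mm either way in x and y from the centre, leave a 60 mm dish about 3 mm of play. Nests lie 70 mm apart in x; along y there is room for a finger on each side of a dish.
- nest_2 (a point): Centre of the floor of nest 2 of the platform, 10 mm above its underside, at (-35, -58) mm (platform x, y). Four rubber studs, 9 mm tall and 7.6 mm thick, at 26 mm either way in x and y from the centre, leave a 60 mm dish about 3 mm of play. Nests lie 70 mm apart in x; along y there is room for a finger on each side of a dish.
- nest_3 (a point): Centre of the floor of nest 3 of the platform, 10 mm above its underside, at (35, 58) mm (platform x, y). Four rubber studs, 9 mm tall and 7.6 mm thick, at 26 mm either way in x and y from the centre, leave a 60 mm dish about 3 mm of play. Nests lie 70 mm apart in x; along y there is room for a finger on each side of a dish.
- nest_4 (a point): Centre of the floor of nest 4 of the platform, 10 mm above its underside, at (35, -58) mm (platform x, y). Four rubber studs, 9 mm tall and 7.6 mm thick, at 26 mm either way in x and y from the centre, leave a 60 mm dish about 3 mm of play. Nests lie 70 mm apart in x; along y there is room for a finger on each side of a dish.
- dish_1: Closed round white dish, 60 mm across, 15 mm tall, about 40 g; origin at the centre of its underside, z up. Some of the four dishes are absent; those present start standing on the drive plate, next to one another along the shaker's x, with room for a finger on both sides of each along the shaker's y. The bench's front edge is the line x = 0.34 m (world).
- dish_2: Closed round white dish, 60 mm across, 15 mm tall, about 40 g; origin at the centre of its underside, z up. Some of the four dishes are absent; those present start standing on the drive plate, next to one another along the shaker's x, with room for a finger on both sides of each along the shaker's y. The bench's front edge is the line x = 0.34 m (world).
- dish_3: Closed round white dish, 60 mm across, 15 mm tall, about 40 g; origin at the centre of its underside, z up. Some of the four dishes are absent; those present start standing on the drive plate, next to one another along the shaker's x, with room for a finger on both sides of each along the shaker's y. The bench's front edge is the line x = 0.34 m (world).
- dish_4: Closed round white dish, 60 mm across, 15 mm tall, about 40 g; origin at the centre of its underside, z up. Some of the four dishes are absent; those present start standing on the drive plate, next to one another along the shaker's x, with room for a finger on both sides of each along the shaker's y. The bench's front edge is the line x = 0.34 m (world).
- comb_tray: Grey-white comb tray on its stand, part of the room, fixed: 340 (x) x 147 (y) mm, 232 mm tall, left of the shaker; keep the gripper clear of it. Origin under its centre.
- timer: Bench timer, 68 x 62 x 19 mm, bystander, origin under its centre.
- hex_key: Folding hex key set, 85 mm long (own y), 26 x 18 mm, bystander, origin under its centre.
- screwdriver: Small screwdriver, 153 mm long (own y), 16 mm thick, bystander, origin under its centre.
Not all that is in view belongs to the job. Leave any yellow look-alike of the dish_2 alone.

How it is judged:
On the way, in this order (a step that is already met when the one before it is completed fails the run):
1. every dish stands flat, down at bench level, off the shaker (height (world z) of each of dish_1, dish_2, dish_3, dish_4 below 0.04 m and angle between each of dish_1, dish_2, dish_3, dish_4's own z axis and vertical below 0.1 rad), for 0.2 s.
2. the platform, still empty (dishes still down at bench level), is fully home on both locating pins (all of step 1 and z of platform in the frame of shaker between 0.067 and 0.073 m and horizontal distance between platform and drive_plate below 0.004 m and angle between the x axis of platform and the x axis of shaker, either way round below 0.04 rad and angle between the z axis of platform and the z axis of shaker, either way round below 0.03 rad), for 0.2 s.
3. the clamp lever is swung fully across over the seated platform (z of platform in the frame of shaker between 0.067 and 0.073 m and horizontal distance between platform and drive_plate below 0.004 m and angle between the x axis of platform and the x axis of shaker, either way round below 0.04 rad and angle between the z axis of platform and the z axis of shaker, either way round below 0.03 rad and value of joint clamp_lever above 2.1 rad), for 0.2 s.
At the end, for the whole second after the job is handed in: The platform lies flat on the drive plate on both pins (centre within 4 mm, underside within 3 mm of the plate, axes within 0.04 rad), the clamp lever is beyond 2.1 rad, and every dish present stands flat and at rest on the floor of a nest of its own, centred within 7 mm (all of step 3 and (horizontal distance between dish_1 and nest_1 below 0.007 m or horizontal distance between dish_1 and nest_2 below 0.007 m or horizontal distance between dish_1 and nest_3 below 0.007 m or horizontal distance between dish_1 and nest_4 below 0.007 m) and z of dish_1 in the frame of platform between 0.007 and 0.0135 m and angle between each of dish_1, dish_2, dish_3, dish_4's own z axis and vertical below 0.1 rad and linear speed of each of dish_1, dish_2, dish_3, dish_4 below 0.02 m/s and (horizontal distance between dish_2 and nest_1 below 0.007 m or horizontal distance between dish_2 and nest_2 below 0.007 m or horizontal distance between dish_2 and nest_3 below 0.007 m or horizontal distance between dish_2 and nest_4 below 0.007 m) and z of dish_2 in the frame of platform between 0.007 and 0.0135 m and (horizontal distance between dish_3 and nest_1 below 0.007 m or horizontal distance between dish_3 and nest_2 below 0.007 m or horizontal distance between dish_3 and nest_3 below 0.007 m or horizontal distance between dish_3 and nest_4 below 0.007 m) and z of dish_3 in the frame of platform between 0.007 and 0.0135 m and (horizontal distance between dish_4 and nest_1 below 0.007 m or horizontal distance between dish_4 and nest_2 below 0.007 m or horizontal distance between dish_4 and nest_3 below 0.007 m or horizontal distance between dish_4 and nest_4 below 0.007 m) and z of dish_4 in the frame of platform between 0.007 and 0.0135 m); the robot touches nothing.
It fails at once if the timer, hex key set or screwdriver is pushed out of its place (more than 40 mm) (distance of any of timer, hex_key, screwdriver from where it was at the start of the episode above 0.04 m).
It fails at once if a dish is turned on its edge or over (angle between any of dish_1, dish_2, dish_3, dish_4's own z axis and vertical above 1.2 rad).
Of dish_1, dish_2, dish_3, dish_4 only 2 to 3 are there at a start; the rules pass over those that are not, and their reading is None.
At some moment in a run one of dish_1, dish_2, dish_3, dish_4 may be knocked a few centimetres aside while the robot is not near it.
It also fails if it takes over 208 s, if anything falls off the work surface, if the arm or the gripper's body presses on something with over 40 N, if the wrist force passes 120 N, or if a joint passes its speed limit or range.

## Robot

A 6-joint arm with a two-finger parallel gripper is mounted at the origin on a cart in front of the work surface, level with it; the furniture and walls round the work are solid. World frame = base frame: x ahead of the robot, y to its left, z up, the work surface at z = 0. Lengths are in m, angles in rad, forces in N, time in s.
With the tool pointing down it reaches from about 0.35 to 0.975 m from the base axis. Payload 4.9 kg.
Tool frame: the origin (TCP) lies midway between the tips of the shut fingers; the grasp point (between the pads) lies behind it (manip.grasp_offset is the y of the grasp point in the tool frame, in m); y points along the fingers, z is the direction in which the jaws open and shut, and the axes are right-handed (so a half turn about y gives the same grasp; the last joint's range is limited). The gripper opens to 85 mm and grips with 20 to 120 N. Pads are 22 mm wide; open, the fingers measure 114 mm over their backs; the gripper's body (76 mm by 85 mm) begins 54 mm behind the grasp point. The pads swing forward as they close: fully open they stand 13 mm farther back than shut.
Start: joints at [1.027, 0.053, 1.613, -0, 1.476, -0.119], TCP at [0.258, 0.569, 0.231] pointing down, gripper open.
Joint ranges: [-3.01, 3.01], [-1.01, 2.22], [0.06, 2.58], [-1.02, 4.17], [0.09, 2.62], [-3.14, 3.14]. Speed limits (rad/s): [2.57, 2.57, 3.14, 3.14, 3.14, 3.14].

## Interface

Orientations are given as a unit quaternion [w, x, y, z].
In Python, from plant import manip gives the robot as it stands. The module is installed in compiled form; this text tells all that it offers.
- The arm moves only by the shell command python3 -m jog 'ROWS'. ROWS is a JSON object of lists of equal length, an entry for each row: "offset": the shift along the world's x, y, z in units of 50 mm (1.0 is 50 mm), a list of three; "angular": the turn, a rotation vector about the world's x, y, z in units of 6 degrees (1.0 is 6 degrees), a list of three; "jaw": the finger opening in mm, from 0 to 85.4. In form: {"offset": [[tx, ty, tz], ...], "angular": [[ax, ay, az], ...], "jaw": [jaw, ...]}. A call has 1 to 12 rows; each row shifts and turns the commanded pose from where the row before left it; what a row does not reach is not made up. A row lasts 1/10 s, in which the tool goes at most 50 mm and 8.59 degrees, less where a joint would pass 70% of its speed; a pose out of reach is approached as far as the arm can. A call is refused whole if a number of a shift passes 1 or a number of a turn 1, either way. A call with a gripper value outside its range is refused whole. The fingers move at their own pace and stop on an object; the grip force is fixed at half the most. Time passes only in rows, so rows that do not move let the fingers close. It gives the time, the measured TCP pose, the force and the opening at its end, in the units of the state.
- manip.state(): the state, without advancing time (a new reading comes with each control period).
- manip.grab_frame(name): name is "scene" or "top"; returns the picture (420x560x3 uint8, blue, green, red); there is no depth.
- manip.camera_model(name): a dict with "fx", "fy", "cx", "cy" (pixels), "rvec" (rotation vector, rad) and "tvec" (3), from world to camera coordinates, as OpenCV has them. Camera axes: x right, y down, z forward; pixel columns grow to the right and rows downward; lengths in m; the calibration is good to about 2 mm. A picture is of the moment at which its call begins. camera_model takes no time and is no camera call.
- manip.job_done(): hands the job in, once; it reports no verdict.
The state is a dict: "time": time; "joint_pos": joint angles; "joint_vel": joint speeds; "joint_efforts": joint torques, N m; "tool_pos": TCP position; "tool_rot": TCP orientation; "contact_force": force on the tool from outside, world axes, zero at the start; "ft_torque": the same for the moment, N m; "gripper_width": opening from 0.0 (shut) to 1.0 (fully open).
Only numpy, scipy, OpenCV 4.12 (cv2) and the standard library are available. Lean on these libraries where they do the work, as an engineer would, in place of code of your own. Each camera call takes 0.05 s, during which the arm holds its last target.

## Working session

There is one attempt and no reset: what is moved stays moved. The work goes in short steps, Python scripts to look and compute and a shell command to move; the robot and the scene stay as the last step left them, time stands still between calls to the robot, and variables do not carry over. Pictures are saved under pics/ and viewed, and the job is handed in when it is done.

```bash
mkdir -p pics; ls; python3 - <<'E'
from plant import manip
import cv2
print(manip.state())
for n in("scene","top"):
    cv2.imwrite(f"pics/{n}0.png",manip.grab_frame(n)); print(n,manip.camera_model(n))
print(manip.grasp_offset)
E
```

```text
pics
{'time': 0.0, 'joint_pos': array([ 1.02699392e+00,  5.33523462e-02,  1.61427935e+00, -8.62395396e-06,
        1.47600612e+00, -1.19023127e-01]), 'joint_vel': array([-0.001139  ,  0.00012943, -0.00056156, -0.00045357,  0.00156572,
        0.00061513]), 'joint_efforts': array([-7.11772336e-04, -3.93674898e+01, -3.70174992e+01, -2.16564149e-04,
        7.06241568e-03,  1.18160193e-05]), 'tool_pos': array([0.25726741, 0.56891608, 0.23007457]), 'tool_rot': array([-0.69053306,  0.69190249, -0.14928764,  0.14882283]), 'contact_force': array([-0.30896458, -0.52808103, -0.02114132]), 'ft_torque': array([ 0.00270177,  0.0026591 , -0.01974644]), 'gripper_width': 1.0030469481574698}
scene {'fx': 513.2438522919983, 'fy': 513.2438522919983, 'cx': 288.6176759773195, 'cy': 215.95867705613026, 'rvec': array([ 1.96844676, -0.60658495,  0.40791506]), 'tvec': array([-0.51449211,  0.14026406,  1.22969248])}
top {'fx': 451.5947386814464, 'fy': 451.5947386814464, 'cx': 281.7023168318267, 'cy': 203.67732018525163, 'rvec': array([ 2.12233647, -2.17836933,  0.11062839]), 'tvec': array([-0.14106894,  0.54194441,  1.14956318])}
-0.0187
```

View pics/scene0.png

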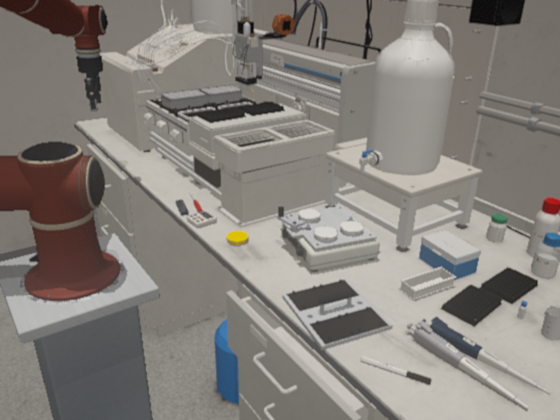

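View pics/top0.png

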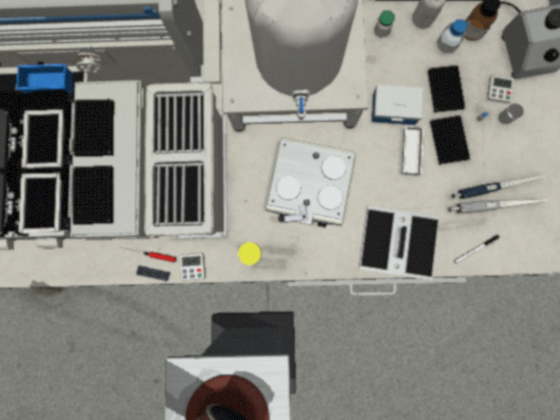

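```bash
cat > h.py <<'E'
import numpy as np, cv2
from plant import manip
C={n:manip.camera_model(n) for n in("scene","top")}
def K(n):
    c=C[n]; return np.array([[c["fx"],0,c["cx"]],[0,c["fy"],c["cy"]],[0,0,1.]])
def proj(n,P):
    p,_=cv2.projectPoints(np.atleast_2d(np.array(P,float)),C[n]["rvec"],C[n]["tvec"],K(n),None); return p[:,0]
def ray(n,uv,z):
    R,_=cv2.Rodrigues(C[n]["rvec"]); t=C[n]["tvec"]; o=-R.T@t
    out=[]
    for u,v in np.atleast_2d(uv):
        d=R.T@(np.linalg.inv(K(n))@[u,v,1.]); out.append(o+d*(z-o[2])/d[2])
    return np.array(out)
def crop(n,box,f,out,im=None):
    im=manip.grab_frame(n) if im is None else im
    x0,y0,x1,y1=box
    c=cv2.resize(im[y0:y1,x0:x1],None,fx=f,fy=f,interpolation=cv2.INTER_CUBIC); cv2.imwrite(out,c); return im
E
python3 - <<'E'
from h import *
for n in C: print(n,proj(n,[[0,0,0],[.34,0,0],[.34,.3,0],[.258,.569,.231],[.6,-.3,0]]).round(0).tolist(), )
im=cv2.imread("pics/top0.png")
crop("top",(225,120,445,290),3.6,"pics/topc0.png",im)
im=cv2.imread("pics/scene0.png")
crop("scene",(220,180,400,350),4,"pics/scc0.png",im)
E
```

```text
scene [[74.0, 275.0], [202.0, 237.0], [159.0, 199.0], [97.0, 111.0], [346.0, 259.0]]
top [[226.0, 417.0], [225.0, 281.0], [112.0, 284.0], [-57.0, 332.0], [335.0, 181.0]]
```

View pics/topc0.png

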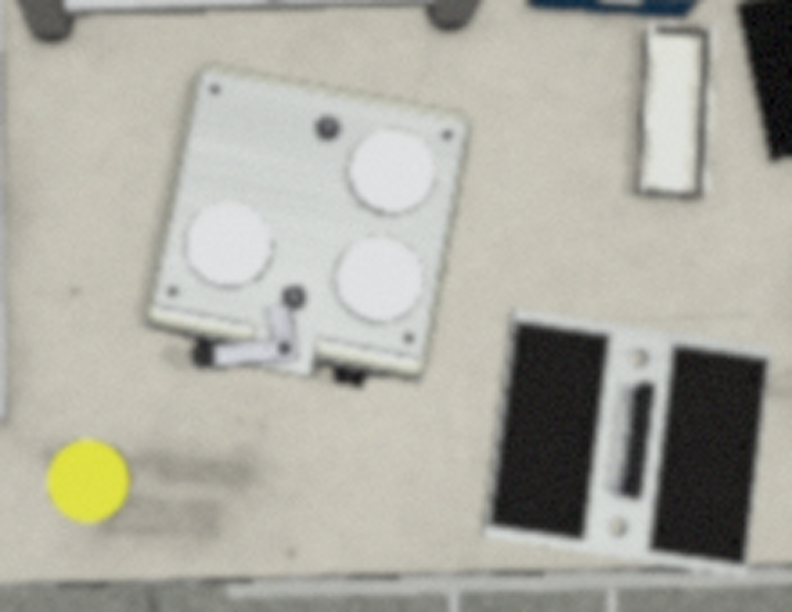

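View pics/scc0.png

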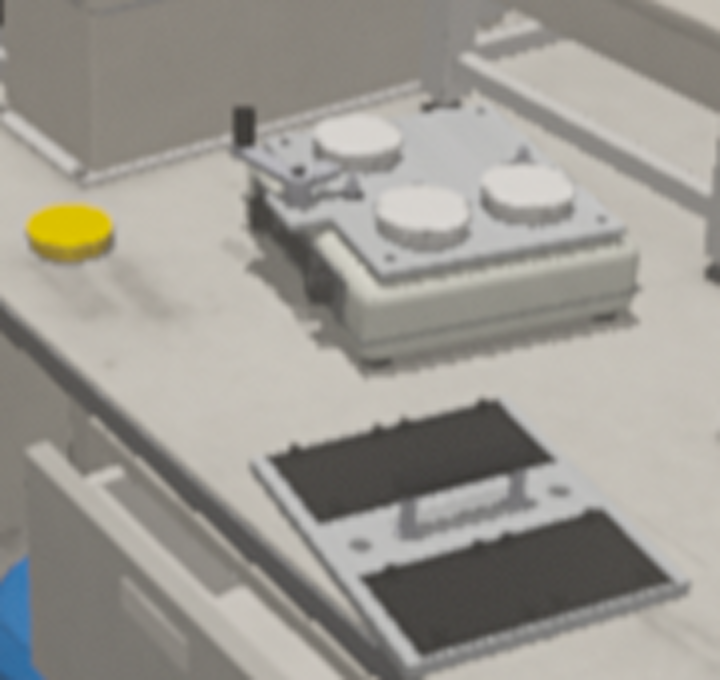

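```bash
cat > meas.py <<'E'
from h import *
import sys
def dishes(n,im,z,amin=150):
    hsv=cv2.cvtColor(im,cv2.COLOR_BGR2HSV)
    m=((hsv[...,2]>222)&(hsv[...,1]<18)).astype(np.uint8)*255
    m=cv2.morphologyEx(m,cv2.MORPH_OPEN,np.ones((3,3),np.uint8))
    r=[]
    for c in cv2.findContours(m,cv2.RETR_EXTERNAL,cv2.CHAIN_APPROX_NONE)[0]:
        if cv2.contourArea(c)<amin or len(c)<6: continue
        (x,y),(a,b),t=cv2.fitEllipse(c); r.append((round(x,1),round(y,1),round(a,1),round(b,1)))
    return r
if __name__=="__main__":
    im=cv2.imread("pics/top0.png")
    hsv=cv2.cvtColor(im,cv2.COLOR_BGR2HSV)
    for p in [(334,167),(288,188),(330,196),(300,160),(390,118)]: print(p,hsv[p[1],p[0]])
    for d in dishes("top",im,.085): print(d,ray("top",d[:2],.085)[0].round(4))
    f=lambda u,v:(225+(u+.5)/3.6-.5,120+(v+.5)/3.6-.5)
    for nm,u,v,z in [("pinB",328,127,.086),("pinF",293,296,.086),("holeB",638,358,.01),("holeF",618,527,.01),("hbarB",640,388,.048),("hbarF",630,493,.048),("knob",203,352,.116),("piv",286,347,.09),
       ("c1",202,68,.07),("c2",466,122,.07),("c3",425,372,.05),("c4",150,315,.05),("p1",514,312,.01),("p2",768,357,.01),("p3",745,570,.01),("p4",487,535,.01),("yel",88,480,.015)]:
        print(nm,f(u,v),ray("top",f(u,v),z)[0].round(4))
E
python3 meas.py; python3 - <<'E'
from h import *
from scipy.spatial.transform import Rotation as R
s=manip.state();q=s["tool_rot"];M=R.from_quat([q[1],q[2],q[3],q[0]]).as_matrix();print(M.round(3))
E
```

```text
(334, 167) [100   3 226]
(288, 188) [ 90   3 225]
(330, 196) [110   3 227]
(300, 160) [ 72   6 207]
(390, 118) [101  39  91]
(330.0, 196.9, 19.5, 20.4) [ 0.5453 -0.2769  0.085 ]
(288.2, 187.1, 19.3, 20.1) [ 0.5729 -0.1734  0.085 ]
(333.6, 166.7, 19.1, 19.7) [ 0.6216 -0.2888  0.085 ]
(410.8, 150.3, 7.6, 45.8) [ 0.658  -0.4843  0.085 ]
pinB (315.75, 154.91666666666666) [ 0.6529 -0.245   0.086 ]
pinF (306.02777777777777, 201.86111111111111) [ 0.5343 -0.2168  0.086 ]
holeB (401.8611111111111, 219.08333333333331) [ 0.4911 -0.4707  0.01  ]
holeF (396.30555555555554, 266.02777777777777) [ 0.3689 -0.4493  0.01  ]
hbarB (402.41666666666663, 227.41666666666666) [ 0.4668 -0.4614  0.048 ]
hbarF (399.6388888888889, 256.58333333333337) [ 0.3932 -0.4503  0.048 ]
knob (281.02777777777777, 217.41666666666666) [ 0.4944 -0.1541  0.116 ]
piv (304.0833333333333, 216.02777777777777) [ 0.4987 -0.2107  0.09  ]
c1 (280.75, 138.52777777777777) [ 0.7023 -0.1575  0.07  ]
c2 (354.08333333333337, 153.52777777777777) [ 0.6574 -0.3439  0.07  ]
c3 (342.69444444444446, 222.97222222222223) [ 0.482  -0.3099  0.05  ]
c4 (266.30555555555554, 207.13888888888889) [ 0.5279 -0.1156  0.05  ]
p1 (367.41666666666663, 206.30555555555554) [ 0.5275 -0.3818  0.01  ]
p2 (437.97222222222223, 218.80555555555554) [ 0.4893 -0.5653  0.01  ]
p3 (431.5833333333333, 277.97222222222223) [ 0.336  -0.5386  0.01  ]
p4 (359.91666666666663, 268.25) [ 0.3655 -0.3545  0.01  ]
yel (249.08333333333334, 252.97222222222223) [ 0.4123 -0.0662  0.015 ]
[[ 0.911 -0.001  0.412]
 [-0.412 -0.002  0.911]
 [-0.    -1.    -0.002]]
```

```bash
python3 -m jog '{"offset":[[0,0,1],[0,0,1],[0,0,1],[0.3,-0.85,0],[0.3,-0.85,0],[0.3,-0.85,0],[0.3,-0.85,0],[0.3,-0.85,0],[0.3,-0.85,0],[0.3,-0.85,0],[0.3,-0.85,0],[0.3,-0.85,0]],"angular":[[0,0,0],[0,0,0],[0,0,0],[0,0,0],[0,0,0],[0,0,0],[0,0,0],[0,0,0],[0,0,0],[0,0,0.8],[0,0,0.8],[0,0,0.22]],"jaw":[85,85,85,85,85,85,85,85,85,85,75,72]}'
```

```text
time: 1.3
tool_pos: [0.3926, 0.1852, 0.3809]
tool_rot: [-0.702, 0.702, -0.082, 0.082]
contact_force: [1.0, 1.0, 0.5]
gripper_width: 0.844
```

```bash
python3 -m jog '{"offset":[[0.36,-0.8,0],[0.36,-0.8,0],[0.36,-0.8,0],[0.36,-0.8,0],[0.36,-0.8,0],[0.4,-0.8,0],[0.4,-0.8,0],[0.5,-0.8,-0.5],[0.5,-0.78,-0.8],[0,0,-0.8],[0,0,-0.8],[0,0,-0.7]],"angular":[[0,0,0],[0,0,0],[0,0,0],[0,0,0],[0,0,0],[0,0,0],[0,0,0],[0,0,0],[0,0,0],[0,0,0],[0,0,0],[0,0,0]],"jaw":[72,72,72,72,72,72,72,72,72,72,72,72]}'
cat > look.py <<'E'
from h import *
import sys
# usage: look.py tag boxtop factor boxscene factor
tag=sys.argv[1]
for n,b,f in (("top",sys.argv[2],float(sys.argv[3])),("scene",sys.argv[4],float(sys.argv[5]))):
    if b=="-": continue
    im=manip.grab_frame(n); cv2.imwrite(f"pics/{tag}_{n}_full.png",im); crop(n,[int(v) for v in b.split(",")],f,f"pics/{tag}_{n}.png",im)
s=manip.state();print(s["time"],s["tool_pos"].round(4),s["tool_rot"].round(4),s["contact_force"].round(2),round(s["gripper_width"]*85.4,1))
E
python3 look.py a 225,120,445,290 3.6 220,80,420,280 3
```

```text
time: 2.5
tool_pos: [0.5655, -0.1625, 0.207]
tool_rot: [0.703, -0.702, 0.084, -0.082]
contact_force: [-0.7, -0.1, -1.0]
gripper_width: 0.843
2.6 [ 0.5626 -0.161   0.2026] [ 0.7036 -0.7009  0.0872 -0.0782] [-0.82  0.11 -1.28] 71.6
```

View pics/a_scene.png

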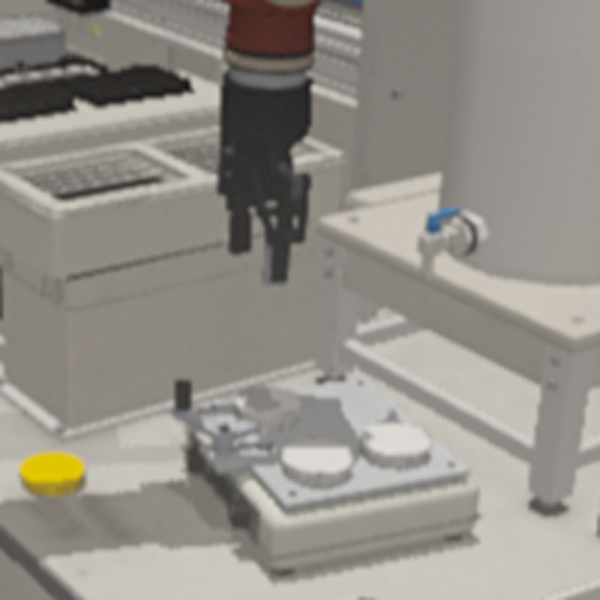

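View pics/a_top.png

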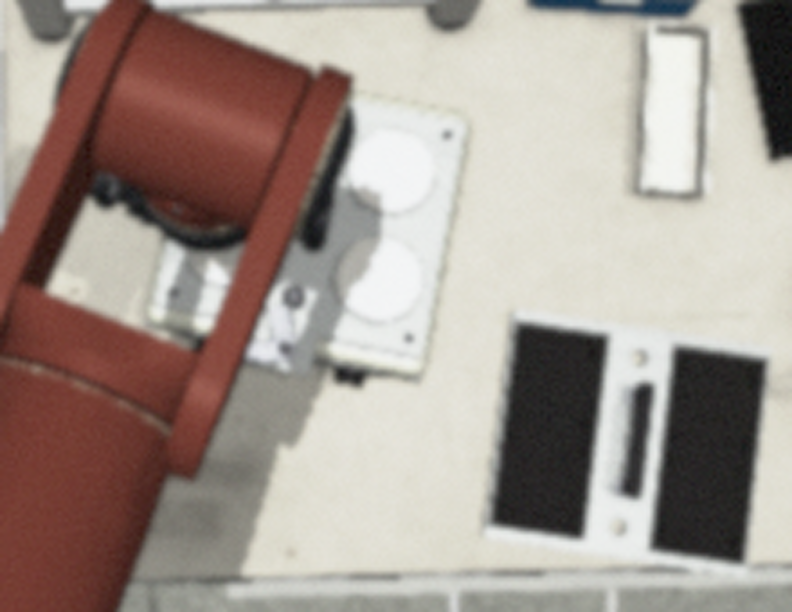

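```bash
python3 -m jog '{"offset":[[0,0,0],[0,0,0]],"angular":[[0,0,0],[0,0,0]],"jaw":[72,72]}'; python3 -c "
from h import *
s=manip.state();print(s['tool_pos'],s['tool_rot'],s['joint_pos'])"
```

```text
time: 2.8
tool_pos: [0.5677, -0.1628, 0.2133]
tool_rot: [-0.702, 0.703, -0.081, 0.084]
contact_force: [-0.3, 0.7, -0.4]
gripper_width: 0.845
[ 0.56774687 -0.16284558  0.21326615] [-0.70182164  0.70271909 -0.08103603  0.08405613] [-4.05286937e-01 -1.95424607e-02  1.71628759e+00 -2.54235824e-06
  1.44039188e+00 -1.74207322e+00]
```

```bash
for i in 1 2 3 4; do python3 -m jog '{"offset":[[0,0,0]],"angular":[[0,0,0]],"jaw":[72]}' | sed -n 2p; python3 -c "
from h import *
s=manip.state();print(s['joint_pos'].round(4),s['joint_vel'].round(3))";done
```

```text
tool_pos: [0.5678, -0.1629, 0.2135]
[-0.4053 -0.0199  1.7162 -0.      1.4402 -1.742 ] [ 0.002  0.002  0.008  0.    -0.002  0.001]
tool_pos: [0.5674, -0.1627, 0.2126]
[-0.4053 -0.0195  1.7173  0.      1.44   -1.7421] [-0.001  0.007  0.013 -0.001 -0.002 -0.001]
tool_pos: [0.5669, -0.1626, 0.2116]
[-0.4054 -0.0189  1.7185 -0.      1.4399 -1.742 ] [ 0.001  0.005  0.01   0.001 -0.001  0.   ]
tool_pos: [0.5666, -0.1625, 0.2108]
[-0.4054 -0.0184  1.7193 -0.      1.4398 -1.742 ] [-0.001  0.005  0.007  0.001  0.001  0.001]
```

```bash
python3 -m jog '{"offset":[[0,0,0],[0,0,0],[0,0,0],[0,0,0],[0,0,0],[0,0,0],[0,0,0],[0,0,0]],"angular":[[0,0,0],[0,0,0],[0,0,0],[0,0,0],[0,0,0],[0,0,0],[0,0,0],[0,0,0]],"jaw":[72,72,72,72,72,72,72,72]}' | sed -n 2p
```

```text
tool_pos: [0.5664, -0.1624, 0.2102]
```

```bash
python3 -m jog '{"offset":[[0.13,-0.22,-0.5],[0,0,-0.5],[0,0,-0.5],[0,0,-0.5],[0,0,-0.3],[0,0,-0.2],[0,0,-0.1],[0,0,0],[0,0,0],[0,0,0],[0,0,0],[0,0,0]],"angular":[[0,0,0],[0,0,0],[0,0,0],[0,0,0],[0,0,0],[0,0,0],[0,0,0],[0,0,0],[0,0,0],[0,0,0],[0,0,0],[0,0,0]],"jaw":[72,72,72,72,72,72,72,72,72,72,72,72]}'; python3 look.py b - 1 250,150,400,270 5
```

```text
time: 5.2
tool_pos: [0.5732, -0.1735, 0.0808]
tool_rot: [-0.702, 0.702, -0.082, 0.083]
contact_force: [0.2, -0.1, -0.9]
gripper_width: 0.841
5.25 [ 0.5731 -0.1735  0.0806] [-0.7022  0.7023 -0.0824  0.0828] [ 0.32  0.25 -0.42] 72.1
```

View pics/b_scene.png

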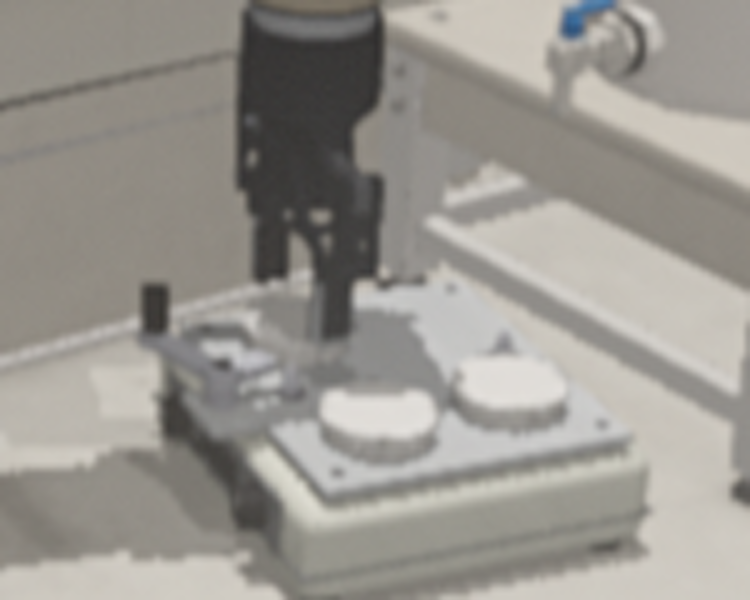

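```bash
python3 -c "
from h import *
import numpy as np
for w in (.036,.045):
  for z in (.08,.09,.1): print(w,z,proj('scene',[.5731-w*.2317,-.1735-w*.9728,z]).round(1))"
```

```text
0.036 0.08 [[315.2 220.7]]
0.036 0.09 [[315.3 217.3]]
0.036 0.1 [[315.5 213.8]]
0.045 0.08 [[316.6 222.2]]
0.045 0.09 [[316.8 218.8]]
0.045 0.1 [[317.  215.3]]
```

```bash
python3 -m jog '{"offset":[[0,0,-0.14],[0,0,-0.14],[0,0,0],[0,0,0],[0,0,0],[0,0,0],[0,0,0],[0,0,0],[0,0,0],[0,0,0],[0,0,0],[0,0,0]],"angular":[[0,0,0],[0,0,0],[0,0,0],[0,0,0],[0,0,0],[0,0,0],[0,0,0],[0,0,0],[0,0,0],[0,0,0],[0,0,0],[0,0,0]],"jaw":[72,72,72,72,72,72,72,72,55,50,50,50]}'
```

```text
time: 6.45
tool_pos: [0.5735, -0.1737, 0.0672]
tool_rot: [-0.702, 0.702, -0.082, 0.083]
contact_force: [-0.3, -0.0, 4.7]
gripper_width: 0.654
```

```bash
python3 -m jog '{"offset":[[0,0,0],[0,0,0],[0,0,0]],"angular":[[0,0,0],[0,0,0],[0,0,0]],"jaw":[50,50,50]}'; python3 look.py c - 1 250,150,400,270 5
```

```text
time: 6.75
tool_pos: [0.5736, -0.1737, 0.0672]
tool_rot: [-0.702, 0.702, -0.082, 0.083]
contact_force: [-0.6, -0.1, 3.7]
gripper_width: 0.658
6.8 [ 0.5736 -0.1737  0.0672] [-0.7021  0.7025 -0.0821  0.0832] [-0.75  0.38  5.34] 55.7
```

View pics/c_scene.png

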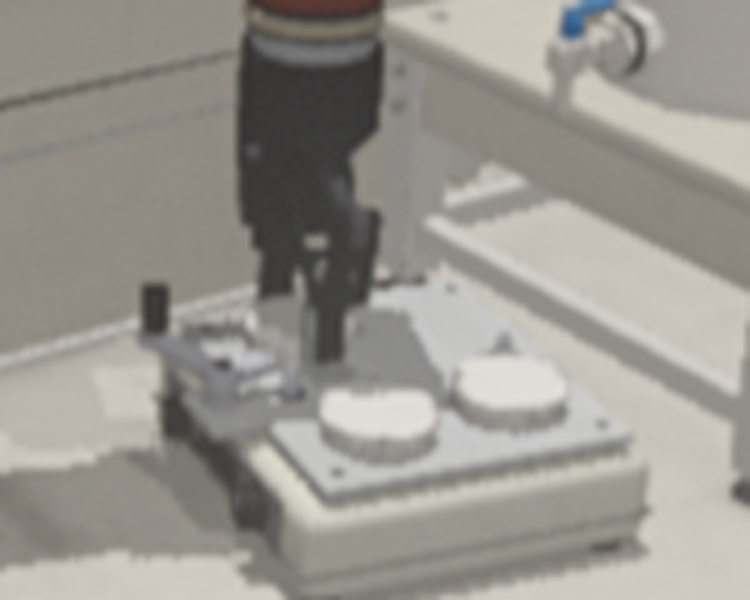

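```bash
python3 -m jog '{"offset":[[0,0,0.1],[0,0,0.2],[0,0,0.2],[0,0,0.2],[0,0,0.2],[0,0,0.1],[0,0,0],[0,0,0]],"angular":[[0,0,0],[0,0,0],[0,0,0],[0,0,0],[0,0,0],[0,0,0],[0,0,0],[0,0,0]],"jaw":[50,50,50,50,50,50,50,50]}'; python3 look.py d - 1 250,130,400,250 5
```

```text
time: 7.6
tool_pos: [0.5728, -0.1733, 0.1161]
tool_rot: [0.702, -0.702, 0.083, -0.083]
contact_force: [0.5, -0.5, -0.8]
gripper_width: 0.652
7.65 [ 0.5726 -0.1732  0.1157] [ 0.7024 -0.7022  0.0829 -0.0823] [ 0.12  0.05 -0.81] 55.7
```

View pics/d_scene.png

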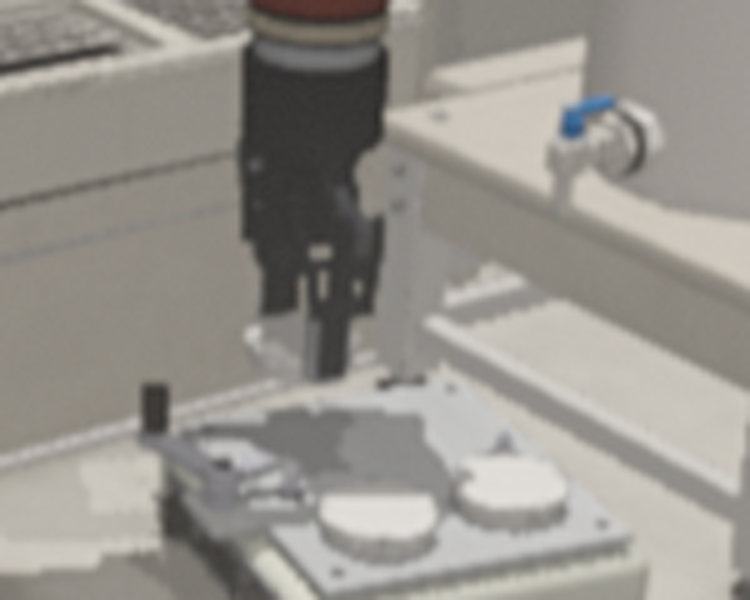

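```bash
python3 -c "
from h import *
im=cv2.imread('pics/d_scene_full.png'); crop('scene',(285,175,345,220),12,'pics/d2.png',im)
c=np.array([.5726,-.1732]); z=.12
a=np.linspace(0,6.283,9)[:-1]
P=[[c[0]+.03*np.cos(t),c[1]+.03*np.sin(t),z+.0150] for t in a]
p=proj('scene',P); print(((p-[285,175])*12).round(0).tolist())"
```

```text
[[411.0, 223.0], [321.0, 199.0], [221.0, 205.0], [167.0, 240.0], [192.0, 284.0], [284.0, 310.0], [388.0, 302.0], [440.0, 266.0]]
```

View pics/d2.png

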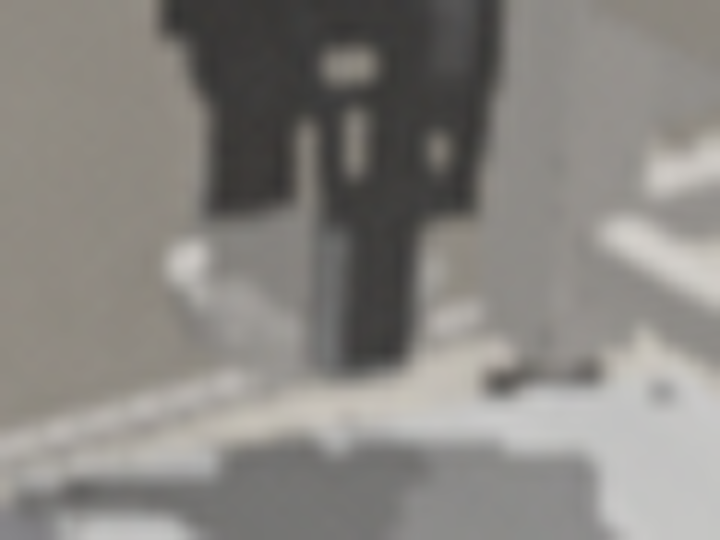

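```bash
python3 -m jog '{"offset":[[0,0,0.4],[0,0,0.4],[-0.3,0,0],[-0.6,0.1,0],[-0.6,0.1,0],[-0.6,0.1,0],[-0.6,0.06,0],[-0.4,0,0],[0,0,-0.5],[0,0,-0.5],[0,0,-0.5],[0,0,-0.3]],"angular":[[0,0,0],[0,0,0],[0,0,0],[0,0,0],[0,0,0],[0,0,0],[0,0,0],[0,0,0],[0,0,0],[0,0,0],[0,0,0],[0,0,0]],"jaw":[50,50,50,50,50,50,50,50,50,50,50,50]}'
python3 -m jog '{"offset":[[0,0,-0.2],[0,0,0],[0,0,0],[0,0,0],[0,0,0],[0,0,0],[0,0,0],[0,0,0]],"angular":[[0,0,0],[0,0,0],[0,0,0],[0,0,0],[0,0,0],[0,0,0],[0,0,0],[0,0,0]],"jaw":[50,50,50,50,50,50,50,50]}'; python3 look.py e 200,160,400,300 4 -  1
```

```text
time: 8.85
tool_pos: [0.4163, -0.1545, 0.0635]
tool_rot: [0.703, -0.702, 0.084, -0.081]
contact_force: [-0.6, 0.6, -0.3]
gripper_width: 0.655
time: 9.65
tool_pos: [0.418, -0.1554, 0.0564]
tool_rot: [-0.702, 0.702, -0.082, 0.083]
contact_force: [-0.5, 0.1, -1.0]
gripper_width: 0.655
9.7 [ 0.418  -0.1554  0.0563] [-0.7022  0.7023 -0.0826  0.0827] [ 0.35  0.64 -0.58] 55.8
```

```bash
python3 -m jog '{"offset":[[0,0,-0.4],[0,0,-0.4],[0,0,-0.2],[0,0,0],[0,0,0],[0,0,0],[0,0,-0.06],[0,0,-0.06],[0,0,0],[0,0,0],[0,0,0]],"angular":[[0,0,0],[0,0,0],[0,0,0],[0,0,0],[0,0,0],[0,0,0],[0,0,0],[0,0,0],[0,0,0],[0,0,0],[0,0,0]],"jaw":[50,50,50,50,50,50,50,50,50,50,50]}'
```

```text
time: 10.8
tool_pos: [0.418, -0.1554, 0.0003]
tool_rot: [-0.702, 0.702, -0.083, 0.083]
contact_force: [0.1, 0.3, 0.1]
gripper_width: 0.655
```

```bash
python3 -m jog '{"offset":[[0,0,-0.04],[0,0,0],[0,0,0],[0,0,0],[0,0,0],[0,0,0]],"angular":[[0,0,0],[0,0,0],[0,0,0],[0,0,0],[0,0,0],[0,0,0]],"jaw":[50,50,50,50,50,50]}'
```

```text
time: 11.4
tool_pos: [0.4179, -0.1554, -0.0018]
tool_rot: [-0.702, 0.702, -0.083, 0.083]
contact_force: [0.4, 0.2, -0.4]
gripper_width: 0.653
```

```bash
python3 -m jog '{"offset":[[0,0,-0.04],[0,0,0],[0,0,0],[0,0,0]],"angular":[[0,0,0],[0,0,0],[0,0,0],[0,0,0]],"jaw":[50,50,50,50]}'; python3 look.py f 200,160,400,300 4 180,150,360,290 4
```

```text
time: 11.8
tool_pos: [0.4183, -0.1556, -0.0029]
tool_rot: [-0.702, 0.702, -0.083, 0.083]
contact_force: [-3.7, 2.2, 7.3]
gripper_width: 0.656
11.9 [ 0.4183 -0.1556 -0.0029] [-0.7022  0.7023 -0.0826  0.0825] [-2.41  1.97  7.13] 55.8
```

View pics/f_scene.png

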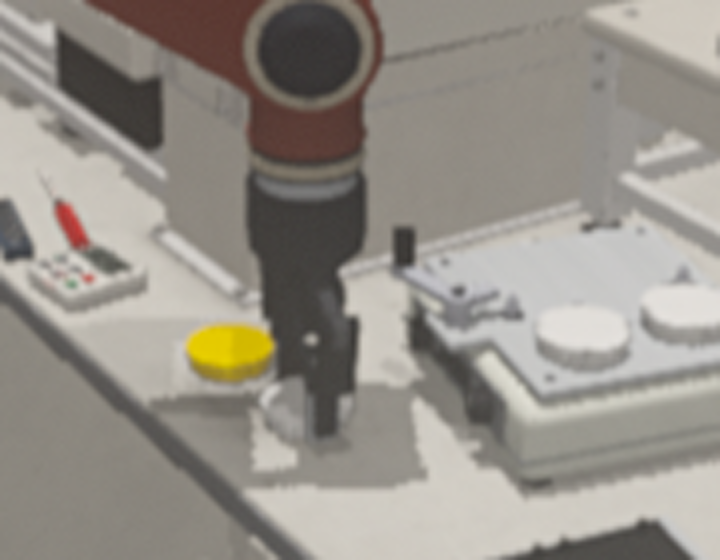

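```bash
python3 -m jog '{"offset":[[0,0,0.03],[0,0,0],[0,0,0],[0,0,0.2],[0,0,0.6],[0,0,0.8],[0,0,0.8],[0,0,0.7],[0.6,-0.6,0.2],[0.6,-0.6,0],[0.6,-0.6,0],[0.6,-0.6,0]],"angular":[[0,0,0],[0,0,0],[0,0,0],[0,0,0],[0,0,0],[0,0,0],[0,0,0],[0,0,0],[0,0,0],[0,0,0],[0,0,0],[0,0,0]],"jaw":[62,72,72,72,72,72,72,72,72,72,72,72]}'
python3 -m jog '{"offset":[[0.16,-0.05,-0.2],[0,0,-0.4],[0,0,-0.4],[0,0,-0.2],[0,0,0],[0,0,0],[0,0,0],[0,0,0],[0,0,0],[0,0,0]],"angular":[[0,0,0],[0,0,0],[0,0,0],[0,0,0],[0,0,0],[0,0,0],[0,0,0],[0,0,0],[0,0,0],[0,0,0]],"jaw":[72,72,72,72,72,72,72,72,72,72]}'
```

```text
time: 13.1
tool_pos: [0.5391, -0.2766, 0.1637]
tool_rot: [-0.702, 0.702, -0.082, 0.083]
contact_force: [-0.3, -0.1, 1.1]
gripper_width: 0.844
time: 14.1
tool_pos: [0.5461, -0.278, 0.1032]
tool_rot: [-0.702, 0.702, -0.082, 0.083]
contact_force: [-0.2, -0.1, -0.6]
gripper_width: 0.842
```

```bash
python3 look.py g 200,120,420,300 3.6 220,130,400,270 4
```

```text
14.2 [ 0.546  -0.2779  0.1029] [-0.7022  0.7023 -0.0825  0.0827] [ 0.17  0.18 -0.67] 72.0
```

View pics/g_scene.png

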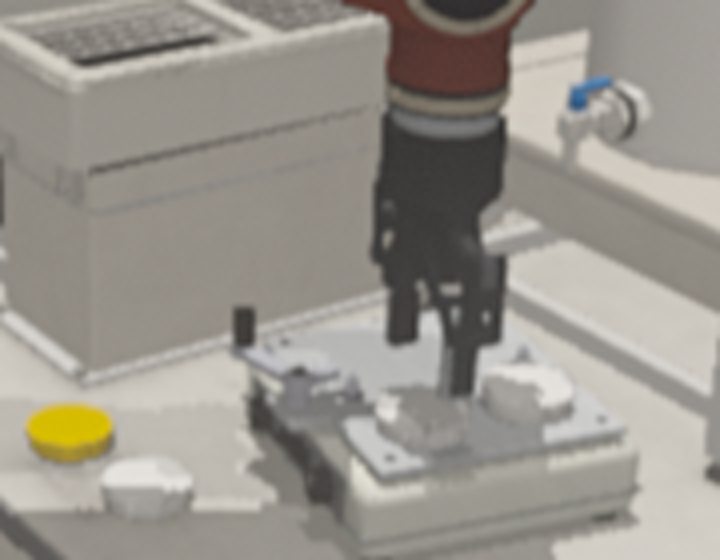

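View pics/g_top.png

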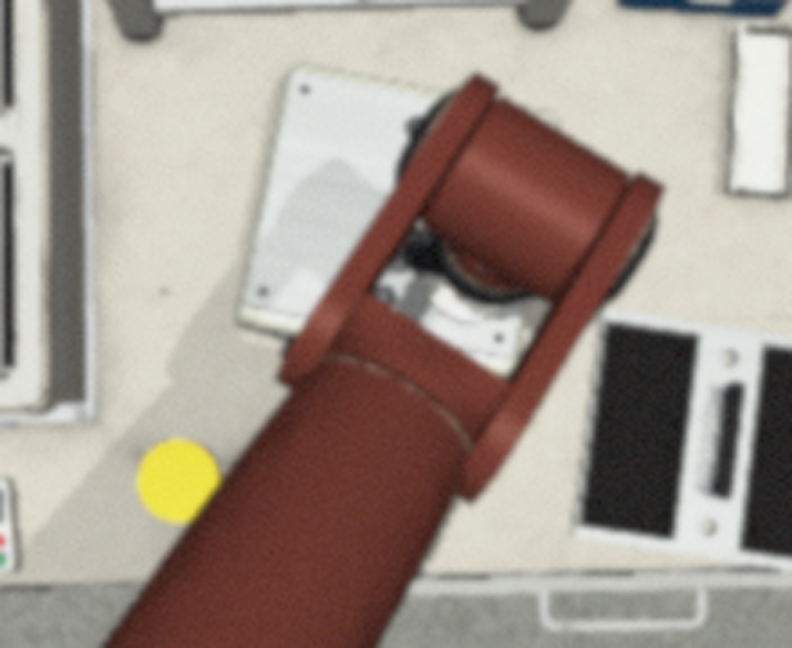

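```bash
python3 -c "
from h import *
P=[[.546-.04*.2317,-.278-.04*.9728,.113],[.546+.04*.2317,-.278+.04*.9728,.113],[.5453,-.2769,.085],[.6216,-.2888,.085]]
print(((proj('scene',P)-[220,130])*4).round().tolist())"
```

```text
[[457.0, 395.0], [401.0, 339.0], [424.0, 406.0], [529.0, 383.0]]
```

```bash
python3 -m jog '{"offset":[[0,0,-0.3],[0,0,-0.3],[0,0,-0.13],[0,0,0],[0,0,0],[0,0,0],[0,0,0],[0,0,0],[0,0,0],[0,0,0],[0,0,0],[0,0,0]],"angular":[[0,0,0],[0,0,0],[0,0,0],[0,0,0],[0,0,0],[0,0,0],[0,0,0],[0,0,0],[0,0,0],[0,0,0],[0,0,0],[0,0,0]],"jaw":[72,72,72,72,72,72,72,60,50,50,50,50]}'
python3 -m jog '{"offset":[[0,0,0],[0,0,0.1],[0,0,0.2],[0,0,0.3],[0,0,0.4],[0,0,0.4],[0,0,0.3],[0,0,0],[0,0,0]],"angular":[[0,0,0],[0,0,0],[0,0,0],[0,0,0],[0,0,0],[0,0,0],[0,0,0],[0,0,0],[0,0,0]],"jaw":[50,50,50,50,50,50,50,50,50]}'; python3 look.py i - 1 280,130,380,230 6
```

```text
time: 15.4
tool_pos: [0.5467, -0.2783, 0.0677]
tool_rot: [-0.702, 0.703, -0.082, 0.083]
contact_force: [-1.2, 1.5, 5.0]
gripper_width: 0.651
time: 16.3
tool_pos: [0.5459, -0.2779, 0.1515]
tool_rot: [-0.702, 0.702, -0.082, 0.083]
contact_force: [-0.1, 0.9, -1.2]
gripper_width: 0.65
16.35 [ 0.5455 -0.2776  0.1504] [ 0.7025 -0.702   0.083  -0.0822] [ 0.89 -0.14 -0.59] 55.5
```

View pics/i_scene.png

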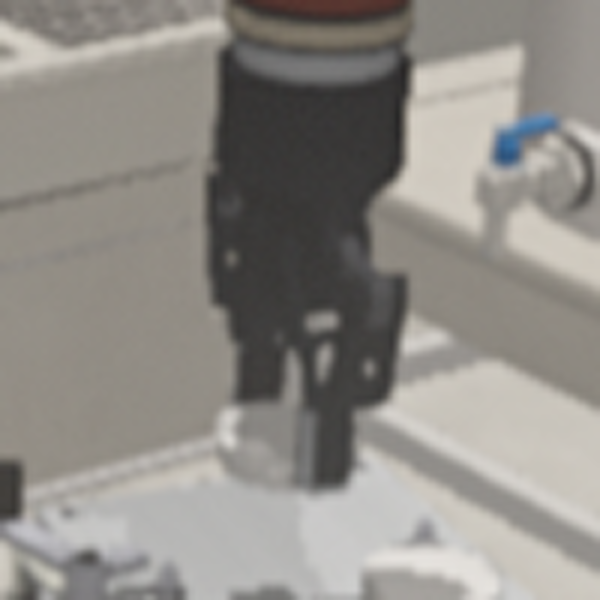

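```bash
python3 -m jog '{"offset":[[-0.3,0.05,0],[-0.6,0.05,0],[-0.6,0.05,0],[-0.6,0.05,0],[-0.5,0.05,0],[0,0,-0.5],[0,0,-0.5],[0,0,-0.5],[0,0,-0.4],[0,0,-0.3],[0,0,0],[0,0,0]],"angular":[[0,0,0],[0,0,0],[0,0,0],[0,0,0],[0,0,0],[0,0,0],[0,0,0],[0,0,0],[0,0,0],[0,0,0],[0,0,0],[0,0,0]],"jaw":[50,50,50,50,50,50,50,50,50,50,50,50]}'
python3 -m jog '{"offset":[[0,0,-0.3],[0,0,-0.2],[0,0,-0.15],[0,0,0],[0,0,0],[0,0,0],[0,0,0],[0,0,0]],"angular":[[0,0,0],[0,0,0],[0,0,0],[0,0,0],[0,0,0],[0,0,0],[0,0,0],[0,0,0]],"jaw":[50,50,50,50,50,50,50,50]}'
```

```text
time: 17.55
tool_pos: [0.4153, -0.2649, 0.0404]
tool_rot: [0.703, -0.702, 0.083, -0.082]
contact_force: [-0.1, 0.3, -0.3]
gripper_width: 0.647
time: 18.35
tool_pos: [0.4162, -0.2656, 0.0091]
tool_rot: [-0.702, 0.702, -0.082, 0.083]
contact_force: [0.4, 0.4, -0.1]
gripper_width: 0.647
```

```bash
python3 -m jog '{"offset":[[0,0,-0.1],[0,0,-0.1],[0,0,0],[0,0,0],[0,0,0],[0,0,-0.03],[0,0,0],[0,0,0]],"angular":[[0,0,0],[0,0,0],[0,0,0],[0,0,0],[0,0,0],[0,0,0],[0,0,0],[0,0,0]],"jaw":[50,50,50,50,50,50,50,50]}'
```

```text
time: 19.15
tool_pos: [0.4161, -0.2655, -0.0023]
tool_rot: [-0.702, 0.702, -0.083, 0.083]
contact_force: [-2.1, 1.3, 5.0]
gripper_width: 0.649
```

```bash
python3 -m jog '{"offset":[[0,0,0.03],[0,0,0],[0,0,0],[0,0,0.2],[0,0,0.6],[0,0,0.8],[0,0,0.8],[0,0,0.7],[0.6,-0.1,0.2],[0.8,-0.1,0],[0.8,-0.1,0],[0.8,-0.1,0]],"angular":[[0,0,0],[0,0,0],[0,0,0],[0,0,0],[0,0,0],[0,0,0],[0,0,0],[0,0,0],[0,0,0],[0,0,0],[0,0,0],[0,0,0]],"jaw":[62,72,72,72,72,72,72,72,72,72,72,72]}'
python3 -m jog '{"offset":[[0.8,-0.05,0],[0.3,0,-0.2],[0,0,-0.4],[0,0,-0.2],[0,0,0],[0,0,0],[0,0,0],[0,0,0],[0,0,0],[0,0,0]],"angular":[[0,0,0],[0,0,0],[0,0,0],[0,0,0],[0,0,0],[0,0,0],[0,0,0],[0,0,0],[0,0,0],[0,0,0]],"jaw":[72,72,72,72,72,72,72,72,72,72]}'
```

```text
time: 20.35
tool_pos: [0.5675, -0.2856, 0.1648]
tool_rot: [-0.702, 0.702, -0.082, 0.083]
contact_force: [-0.2, 0.3, 0.4]
gripper_width: 0.843
time: 21.35
tool_pos: [0.6211, -0.288, 0.1243]
tool_rot: [-0.702, 0.702, -0.082, 0.083]
contact_force: [0.4, -0.4, -0.3]
gripper_width: 0.843
```

```bash
python3 -m jog '{"offset":[[0.01,-0.01,-0.4],[0,0,-0.4],[0,0,-0.2],[0,0,-0.15],[0,0,0],[0,0,0],[0,0,0],[0,0,0],[0,0,0],[0,0,0],[0,0,0],[0,0,0]],"angular":[[0,0,0],[0,0,0],[0,0,0],[0,0,0],[0,0,0],[0,0,0],[0,0,0],[0,0,0],[0,0,0],[0,0,0],[0,0,0],[0,0,0]],"jaw":[72,72,72,72,72,72,72,72,60,50,50,50]}'
python3 -m jog '{"offset":[[0,0,0],[0,0,0],[0,0,0.1],[0,0,0.2],[0,0,0.3],[0,0,0.4],[0,0,0.4],[0,0,0],[0,0,0]],"angular":[[0,0,0],[0,0,0],[0,0,0],[0,0,0],[0,0,0],[0,0,0],[0,0,0],[0,0,0],[0,0,0]],"jaw":[50,50,50,50,50,50,50,50,50]}'; python3 look.py j 220,120,440,290 3.6 280,130,400,250 5
```

```text
time: 22.55
tool_pos: [0.6223, -0.2889, 0.0678]
tool_rot: [-0.702, 0.703, -0.082, 0.083]
contact_force: [-1.0, -0.0, 5.7]
gripper_width: 0.658
time: 23.45
tool_pos: [0.6218, -0.2886, 0.1372]
tool_rot: [-0.702, 0.703, -0.082, 0.083]
contact_force: [-0.5, 0.5, -0.7]
gripper_width: 0.659
23.55 [ 0.6207 -0.288   0.1349] [ 0.7026 -0.702   0.0833 -0.0819] [ 0.06 -0.27 -1.14] 56.4
```

View pics/j_scene.png

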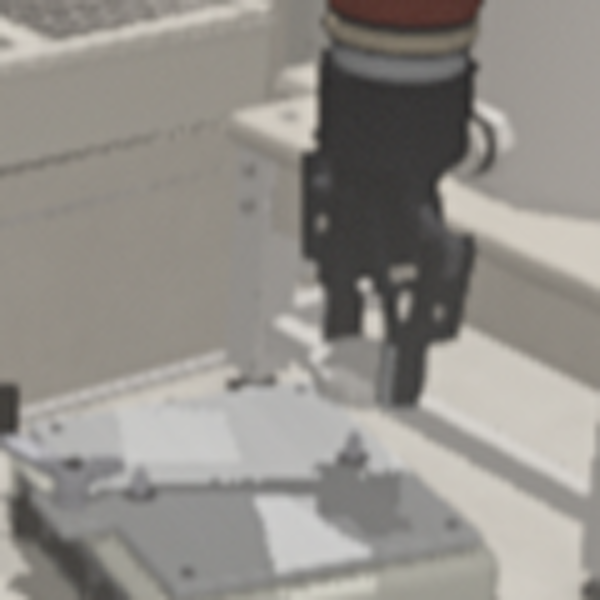

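View pics/j_top.png

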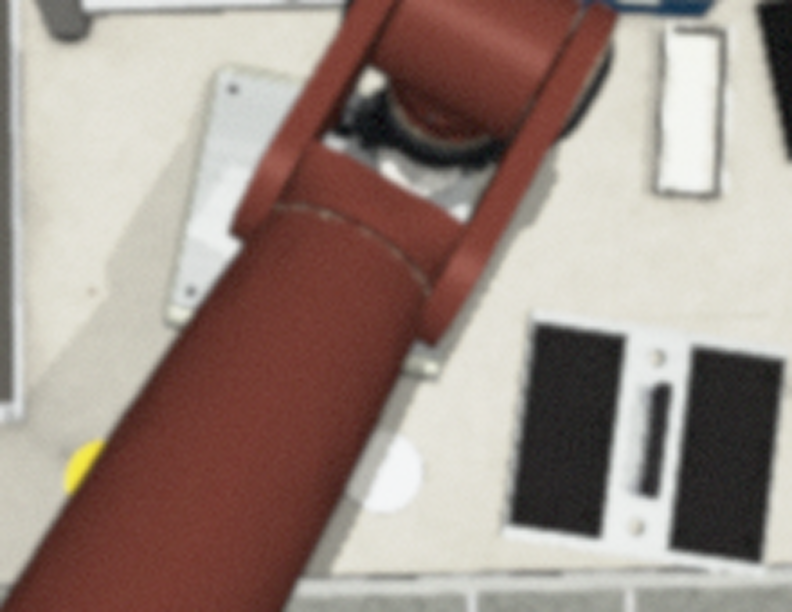

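```bash
python3 -m jog '{"offset":[[0,0,0],[0,-0.3,0],[0,-0.4,0],[0,-0.4,0],[0,-0.4,0],[0,-0.4,0],[0,-0.3,0],[0.05,-0.2,0],[0,0,0],[0,0,0],[0,0,0],[0,0,0]],"angular":[[0,0,-0.5],[0,0,-1],[0,0,-1],[0,0,-1],[0,0,-1],[0,0,-1],[0,0,-1],[0,0,-1],[0,0,-1],[0,0,-1],[0,0,-0.5],[0,0,0]],"jaw":[50,50,50,50,50,50,50,50,50,50,50,50]}'
python3 -m jog '{"offset":[[0,0,-0.4],[0,0,-0.5],[0,0,-0.5],[0,0,-0.5],[0,0,-0.3],[0,0,-0.2],[0,0,0],[0,0,0],[0,0,0],[0,0,0],[0,0,0]],"angular":[[0,0,0],[0,0,0],[0,0,0],[0,0,0],[0,0,0],[0,0,0],[0,0,0],[0,0,0],[0,0,0],[0,0,0],[0,0,0]],"jaw":[50,50,50,50,50,50,50,50,50,50,50]}'; python3 look.py k - 1 280,130,420,270 5
```

```text
time: 24.75
tool_pos: [0.6231, -0.4079, 0.1341]
tool_rot: [0.567, -0.567, 0.424, -0.422]
contact_force: [-0.4, 0.1, -1.0]
gripper_width: 0.658
time: 25.85
tool_pos: [0.6245, -0.4088, 0.0175]
tool_rot: [-0.567, 0.567, -0.422, 0.423]
contact_force: [0.8, -0.4, 0.8]
gripper_width: 0.657
25.9 [ 0.6243 -0.4087  0.0171] [-0.5669  0.5669 -0.4222  0.4231] [ 0.88 -0.25 -0.55] 56.1
```

View pics/k_scene.png

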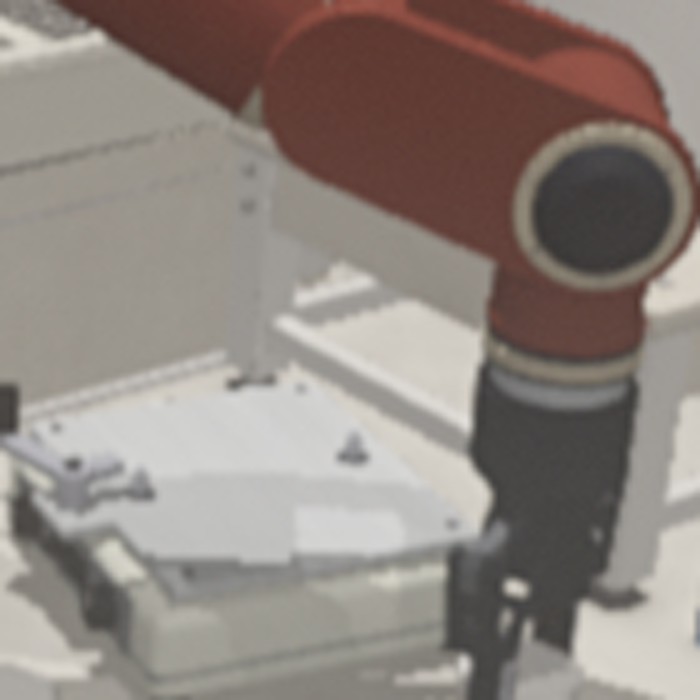

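Dish C is beside the shaker with clearance; lower it to the bench.

```bash
python3 -m jog '{"offset":[[0,0,-0.15],[0,0,-0.15],[0,0,-0.06],[0,0,0],[0,0,0],[0,0,0],[0,0,-0.03],[0,0,0],[0,0,0]],"angular":[[0,0,0],[0,0,0],[0,0,0],[0,0,0],[0,0,0],[0,0,0],[0,0,0],[0,0,0],[0,0,0]],"jaw":[50,50,50,50,50,50,50,50,50]}'
```

```text
time: 26.8
tool_pos: [0.624, -0.4085, -0.0022]
tool_rot: [-0.567, 0.567, -0.423, 0.423]
contact_force: [-2.7, 2.0, 7.5]
gripper_width: 0.656
```

```bash
python3 -m jog '{"offset":[[0,0,0.03],[0,0,0],[0,0,0],[0,0,0.2],[0,0,0.6],[0,0,0.8],[0,0,0.8],[0,0,0.8],[0,0,0.8],[0,0,0.8],[-0.4,-0.3,0],[-0.4,-0.5,0]],"angular":[[0,0,0],[0,0,0],[0,0,0],[0,0,0],[0,0,0],[0,0,0],[0,0,0],[0,0,0],[0,0,0],[0,0,0],[0,0,0],[0,0,0]],"jaw":[62,72,72,72,72,72,72,72,72,72,50,40]}'
python3 -m jog '{"offset":[[-0.4,-0.5,0],[-0.4,-0.8,0],[-0.4,-0.8,0],[-0.4,-0.8,0],[-0.4,0,0],[0,0,0]],"angular":[[0,0,0],[0,0,0],[0,0,0],[0,0,0],[0,0,0],[0,0,0]],"jaw":[30,30,30,30,30,30]}'
python3 look.py l 240,130,400,290 4 250,170,370,270 6
```

```text
time: 28.0
tool_pos: [0.5851, -0.4482, 0.2425]
tool_rot: [-0.567, 0.568, -0.42, 0.424]
contact_force: [-0.1, -0.0, -0.2]
gripper_width: 0.512
time: 28.6
tool_pos: [0.4813, -0.595, 0.2383]
tool_rot: [-0.566, 0.566, -0.424, 0.423]
contact_force: [1.4, -0.6, 0.0]
gripper_width: 0.349
28.7 [ 0.484  -0.5934  0.2388] [ 0.5669 -0.5667  0.4225 -0.4231] [ 0.35  0.57 -0.06] 30.1
```

View pics/l_top.png

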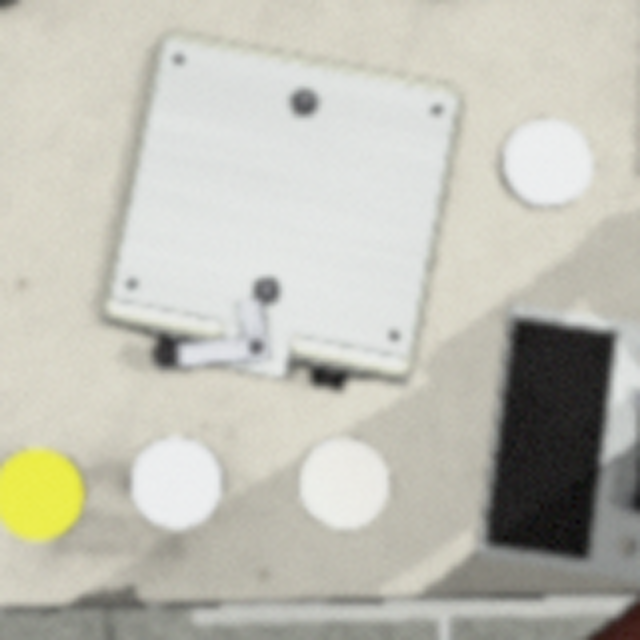

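View pics/l_scene.png

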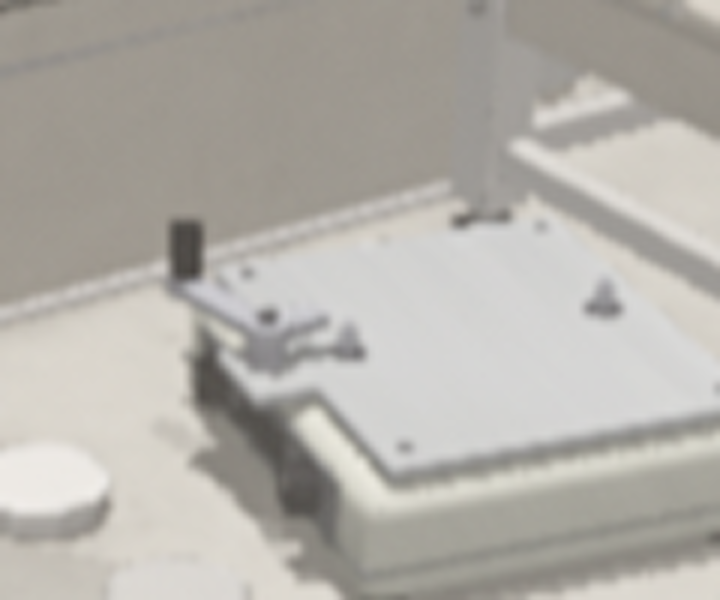

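```bash
cat > tri.py <<'E'
from h import *
def PM(n):
    R,_=cv2.Rodrigues(C[n]["rvec"]); return K(n)@np.c_[R,C[n]["tvec"]]
def tri(a,b):
    X=cv2.triangulatePoints(PM("top"),PM("scene"),np.array(a,float).reshape(2,1),np.array(b,float).reshape(2,1))[:,0]; return X[:3]/X[3]
E
python3 -c "
from tri import *
ft=lambda u,v:(240+(u+.5)/4-.5,130+(v+.5)/4-.5)
fs=lambda u,v:(250+(u+.5)/6-.5,170+(v+.5)/6-.5)
for nm,a,b in (('knobtop',(164,350),(186,222)),('pinF',(267,290),(349,326)),('pinB',(304,101),(604,284)),('pivot',(257,346),(267,316))):
    X=tri(ft(*a),fs(*b)); print(nm,X.round(4),(proj('top',X)-ft(*a)).round(2),[ray('top',ft(*a),z)[0].round(4).tolist() for z in (.075,.086,.09,.116)])
"

```

```text
knobtop [ 0.4941 -0.1525  0.1162] [[-0.25  0.4 ]] [[0.4989, -0.1523, 0.075], [0.4979, -0.1525, 0.086], [0.4975, -0.1526, 0.09], [0.4951, -0.1531, 0.116]]
pinF [ 0.5338 -0.2176  0.0832] [[-0.05  0.08]] [[0.535, -0.218, 0.075], [0.5337, -0.2176, 0.086], [0.5332, -0.2174, 0.09], [0.5299, -0.2164, 0.116]]
pinB [ 0.6538 -0.2449  0.0826] [[-0.  0.]] [[0.6556, -0.2454, 0.075], [0.6531, -0.2447, 0.086], [0.6521, -0.2444, 0.09], [0.6461, -0.2428, 0.116]]
pivot [ 0.497  -0.2094  0.0947] [[-0.25  0.4 ]] [[0.4998, -0.2107, 0.075], [0.4988, -0.2103, 0.086], [0.4984, -0.2102, 0.09], [0.496, -0.2093, 0.116]]
```

```bash
python3 -m jog '{"offset":[[0,0.5,0],[0,0.8,0],[0,0.8,0],[0,0.8,0],[0,0.8,0],[0,0.8,0],[0,0.8,0],[0,0.8,0],[0,0.8,0],[0.1,0.8,0],[0.1,0.8,0],[0,0.3,0]],"angular":[[0,0,0],[0,0,-0.8],[0,0,-0.8],[0,0,-0.8],[0,0,0],[0,0,0],[0,0,0],[0,0,0],[0,0,0],[0,0,0],[0,0,0],[0,0,0]],"jaw":[30,30,30,30,30,30,30,30,30,30,30,30]}'
python3 -m jog '{"offset":[[0,0,-0.5],[0,0,-0.5],[0,0,-0.2],[0,0,0],[0,0,0],[0,0,0],[0,0,0],[0,0,0],[0,0,0]],"angular":[[0,0,0],[0,0,0],[0,0,0],[0,0,0],[0,0,0],[0,0,0],[0,0,0],[0,0,0],[0,0,0]],"jaw":[30,30,30,30,30,30,30,30,30]}'; python3 look.py m - 1 250,130,350,230 6
```

```text
time: 29.9
tool_pos: [0.4946, -0.1493, 0.2391]
tool_rot: [0.511, -0.51, 0.489, -0.489]
contact_force: [-0.5, 0.1, -0.1]
gripper_width: 0.354
time: 30.8
tool_pos: [0.4941, -0.1536, 0.1787]
tool_rot: [0.509, -0.509, 0.49, -0.491]
contact_force: [0.5, -0.3, -0.2]
gripper_width: 0.354
30.85 [ 0.494  -0.1535  0.1785] [ 0.5095 -0.5094  0.4902 -0.4906] [-0.17 -0.38  0.29] 30.0
```

View pics/m_scene.png

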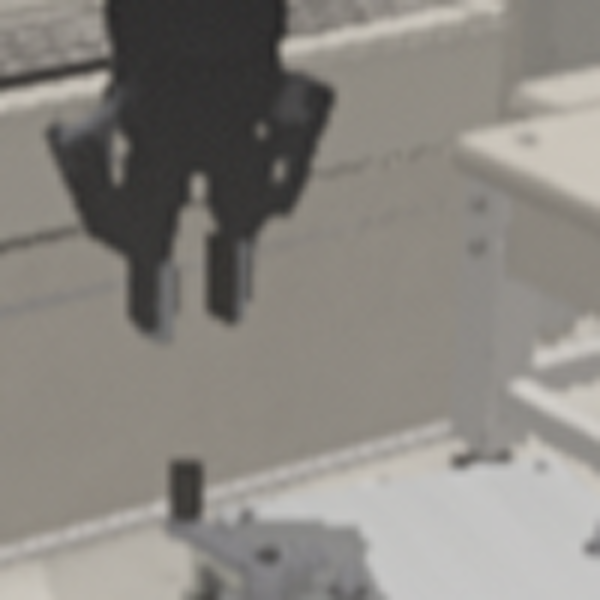

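```bash
python3 -m jog '{"offset":[[0,0,-0.4],[0,0,-0.5],[0,0,-0.5],[0,0,-0.17],[0,0,0],[0,0,0],[0,0,0],[0,0,0],[0,0,0]],"angular":[[0,0,0],[0,0,0],[0,0,0],[0,0,0],[0,0,0],[0,0,0],[0,0,0],[0,0,0],[0,0,0]],"jaw":[30,30,30,30,30,30,30,30,30]}'; python3 -c "
import numpy as np
a=np.radians(np.arange(92,206,6)); 
x=1.12*np.cos(a);y=1.12*np.sin(a)
for i in range(len(a)-1): print(int(round(np.degrees(a[i]))),round(x[i+1]-x[i],3),round(y[i+1]-y[i],3))"
```

```text
time: 31.75
tool_pos: [0.4945, -0.1536, 0.1007]
tool_rot: [0.51, -0.509, 0.49, -0.491]
contact_force: [1.1, -1.0, 0.5]
gripper_width: 0.35
92 -0.117 -0.01
98 -0.115 -0.022
104 -0.112 -0.034
110 -0.108 -0.046
116 -0.103 -0.057
122 -0.096 -0.067
128 -0.088 -0.077
134 -0.08 -0.086
140 -0.071 -0.094
146 -0.06 -0.1
152 -0.05 -0.106
158 -0.038 -0.111
164 -0.026 -0.114
170 -0.014 -0.116
176 -0.002 -0.117
182 0.01 -0.117
188 0.022 -0.115
194 0.034 -0.112
```

```bash
python3 -m jog '{"offset":[[-0.117,-0.01,0],[-0.115,-0.022,0],[-0.112,-0.034,0],[-0.108,-0.046,0],[-0.103,-0.057,0],[-0.096,-0.067,0],[-0.088,-0.077,0],[-0.08,-0.086,0],[-0.071,-0.094,0],[0,0,0],[0,0,0]],"angular":[[0,0,1],[0,0,1],[0,0,1],[0,0,1],[0,0,1],[0,0,1],[0,0,1],[0,0,1],[0,0,1],[0,0,0],[0,0,0]],"jaw":[30,30,30,30,30,30,30,30,30,30,30]}'; python3 look.py n - 1 240,130,360,250 5
```

```text
time: 32.85
tool_pos: [0.4495, -0.1781, 0.1]
tool_rot: [-0.676, 0.676, -0.206, 0.207]
contact_force: [-0.1, -0.1, 0.5]
gripper_width: 0.353
32.9 [ 0.4495 -0.178   0.0999] [-0.6763  0.6764 -0.2062  0.2064] [ 0.31  0.47 -0.7 ] 30.0
```

View pics/n_scene.png

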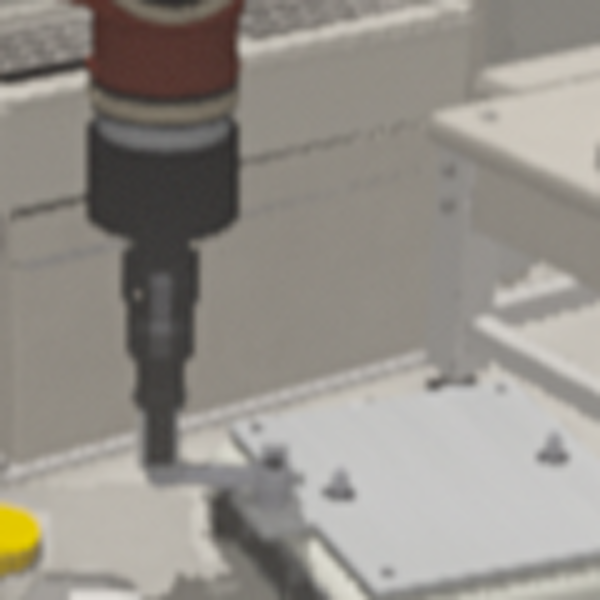

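The lever is following (arm now points toward the front). Continue the arc.

```bash
python3 -m jog '{"offset":[[-0.06,-0.1,0],[-0.05,-0.106,0],[-0.038,-0.111,0],[-0.026,-0.114,0],[-0.014,-0.116,0],[-0.002,-0.117,0],[0.01,-0.117,0],[0.022,-0.115,0],[0.034,-0.112,0],[0,0,0],[0,0,0]],"angular":[[0,0,1],[0,0,1],[0,0,1],[0,0,1],[0,0,1],[0,0,1],[0,0,1],[0,0,1],[0,0,1],[0,0,0],[0,0,0]],"jaw":[30,30,30,30,30,30,30,30,30,30,30]}'
python3 -m jog '{"offset":[[0,0,0.5],[0,0,0.8],[0,0,0.8],[0,-0.5,0.8],[0,-0.8,0],[0,-0.8,0],[0,-0.8,0],[0,-0.8,0],[-0.1,-0.6,0],[0,0,0],[0,0,0],[0,0,0]],"angular":[[0,0,0],[0,0,0],[0,0,0],[0,0,0],[0,0,0],[0,0,0],[0,0,-1],[0,0,-1],[0,0,-1],[0,0,-1],[0,0,-1],[0,0,0]],"jaw":[30,30,30,30,30,30,30,30,30,30,30,30]}'
python3 look.py o 240,130,450,290 3.6 240,170,380,290 5
```

```text
time: 34.0
tool_pos: [0.4433, -0.2282, 0.0996]
tool_rot: [0.696, -0.696, -0.123, 0.123]
contact_force: [0.2, -0.4, -0.0]
gripper_width: 0.353
time: 35.2
tool_pos: [0.4381, -0.4434, 0.2444]
tool_rot: [0.705, -0.704, 0.061, -0.061]
contact_force: [0.3, -0.9, 0.7]
gripper_width: 0.353
35.3 [ 0.4383 -0.4431  0.2446] [ 0.7046 -0.7045  0.0601 -0.06  ] [ 0.74 -0.21 -0.44] 30.2
```

View pics/o_scene.png

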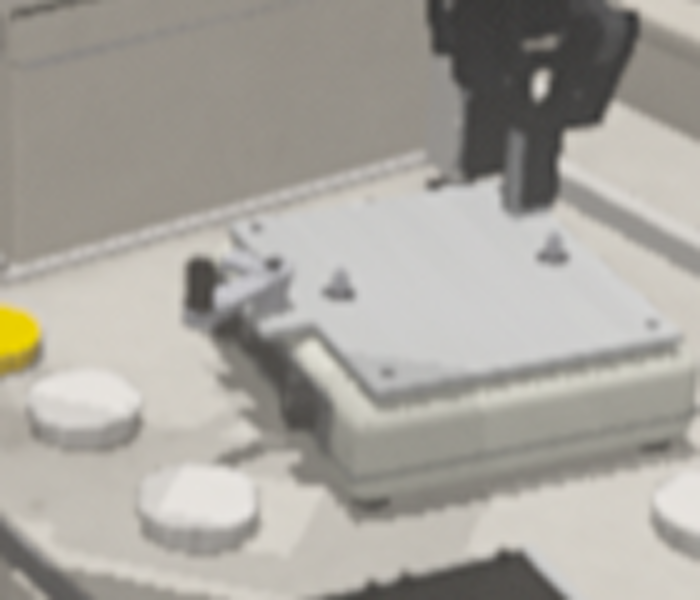

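View pics/o_top.png

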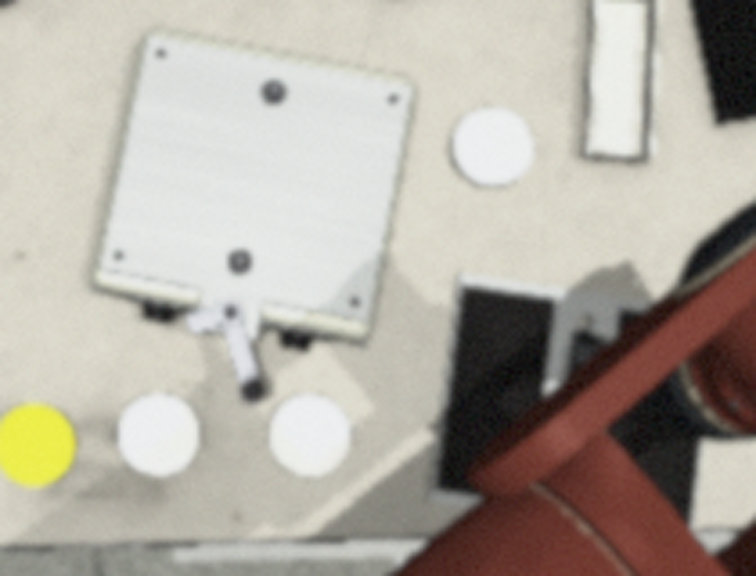

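```bash
python3 -c "
from tri import *
f=lambda u,v:(220+(u+.5)/4-.5,180+(v+.5)/4-.5)
t=lambda u,v:(225+(u+.5)/3.6-.5,120+(v+.5)/3.6-.5)
for z in (.01,.007,.0):
  a=ray('scene',[f(558,491),f(360,545)],z); b=ray('top',[t(638.5,357.5),t(618,527)],z)
  for q in (a,b): print(z,q.round(4)[:,:2].tolist(),q.mean(0).round(4),np.degrees(np.arctan2(*(q[0]-q[1])[1::-1])).round(2),np.linalg.norm(q[0]-q[1]).round(4))
# handle post/bar in scene: bar
im=cv2.imread('pics/top0.png'); crop('top',(355,200,445,285),8.5,'pics/pl_top.png',im)
im=cv2.imread('pics/scene0.png'); crop('scene',(280,275,395,345),6.5,'pics/pl_scene.png',im)
"
```

```text
0.01 [[0.4899, -0.4701], [0.3685, -0.4481]] [ 0.4292 -0.4591  0.01  ] -10.3 0.1234
0.01 [[0.4915, -0.471], [0.3689, -0.4493]] [ 0.4302 -0.4602  0.01  ] -10.06 0.1245
0.007 [[0.4929, -0.4672], [0.3709, -0.445]] [ 0.4319 -0.4561  0.007 ] -10.3 0.124
0.007 [[0.4917, -0.4718], [0.3689, -0.45]] [ 0.4303 -0.4609  0.007 ] -10.06 0.1248
0.0 [[0.4999, -0.4603], [0.3767, -0.4379]] [ 0.4383 -0.4491  0.    ] -10.3 0.1252
0.0 [[0.4923, -0.4735], [0.3687, -0.4516]] [ 0.4305 -0.4626  0.    ] -10.06 0.1255
```

View pics/pl_top.png

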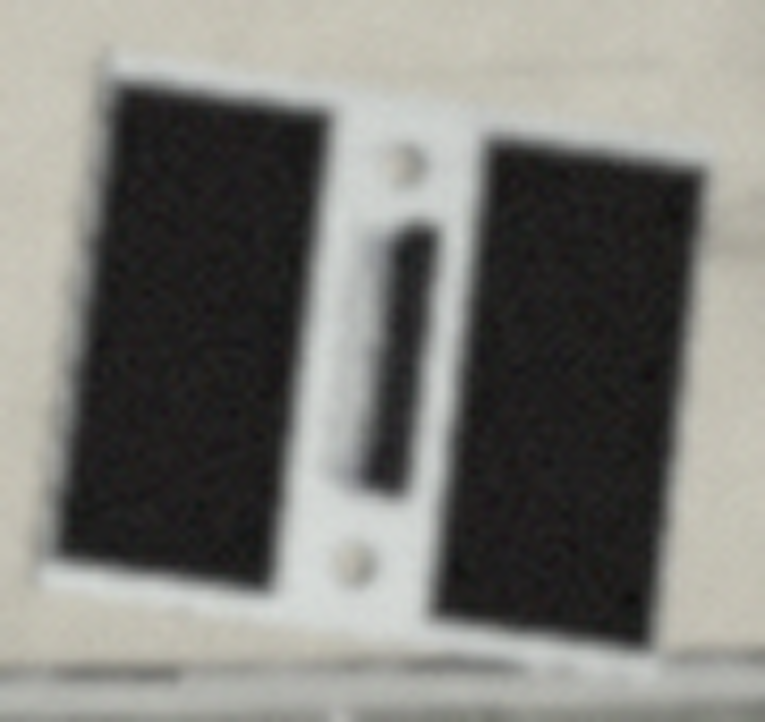

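View pics/pl_scene.png

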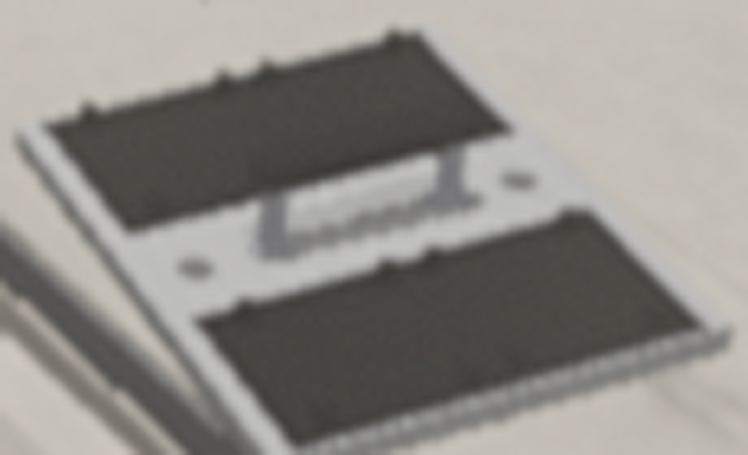

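```bash
python3 -m jog '{"offset":[[-0.16,-0.3,-0.2],[0,0,-0.8],[0,0,-0.8],[0,0,-0.8],[0,0,-0.6],[0,0,-0.2],[0,0,0],[0,0,0],[0,0,0],[0,0,0],[0,0,0],[0,0,0]],"angular":[[0,0,-0.08],[0,0,0],[0,0,0],[0,0,0],[0,0,0],[0,0,0],[0,0,0],[0,0,0],[0,0,0],[0,0,0],[0,0,0],[0,0,0]],"jaw":[34,34,34,34,34,34,34,34,34,34,34,34]}'; python3 look.py p - 1 280,220,400,340 5
```

```text
time: 36.5
tool_pos: [0.4305, -0.4587, 0.0755]
tool_rot: [-0.704, 0.705, -0.063, 0.064]
contact_force: [0.4, 0.1, -0.1]
gripper_width: 0.397
36.55 [ 0.4304 -0.4586  0.0752] [-0.7041  0.7044 -0.0633  0.0636] [-0.82 -0.65  0.2 ] 34.6
```

View pics/p_scene.png

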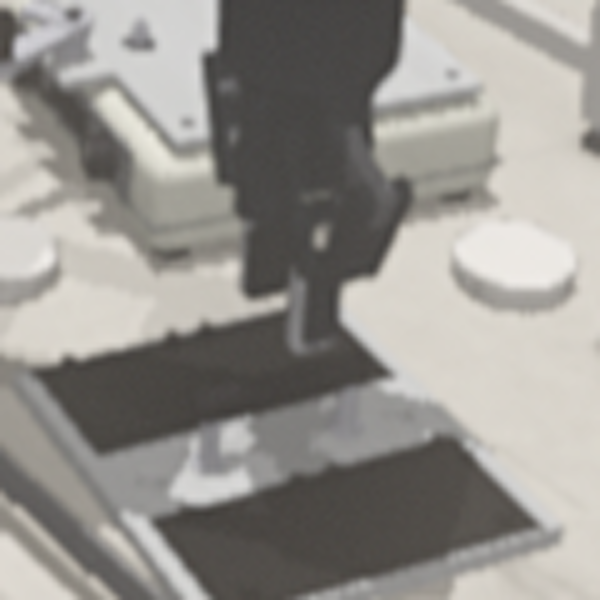

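```bash
python3 -m jog '{"offset":[[0,0,-0.2],[0,0,-0.3],[0,0,-0.3],[0,0,-0.15],[0,0,-0.1],[0,0,0],[0,0,0],[0,0,0],[0,0,0]],"angular":[[0,0,0],[0,0,0],[0,0,0],[0,0,0],[0,0,0],[0,0,0],[0,0,0],[0,0,0],[0,0,0]],"jaw":[34,34,34,34,34,34,34,34,34]}'; python3 -m jog '{"offset":[[0,0,0],[0,0,0],[0,0,0],[0,0,0],[0,0,0],[0,0,0],[0,0,0]],"angular":[[0,0,0],[0,0,0],[0,0,0],[0,0,0],[0,0,0],[0,0,0],[0,0,0]],"jaw":[20,10,5,5,5,5,5]}'
```

```text
time: 37.45
tool_pos: [0.4306, -0.4589, 0.023]
tool_rot: [-0.704, 0.705, -0.063, 0.064]
contact_force: [-0.2, -0.1, 0.3]
gripper_width: 0.399
time: 38.15
tool_pos: [0.4305, -0.4586, 0.0228]
tool_rot: [-0.704, 0.704, -0.063, 0.064]
contact_force: [-0.5, 1.4, 4.9]
gripper_width: 0.125
```

```bash
python3 -m jog '{"offset":[[0,0,0.1],[0,0,0.2],[0,0,0.3],[0,0,0.4],[0,0,0.5],[0,0,0.5],[0,0,0.5],[0,0,0.3],[0,0,0.2],[0,0,0],[0,0,0],[0,0,0]],"angular":[[0,0,0],[0,0,0],[0,0,0],[0,0,0],[0,0,0],[0,0,0],[0,0,0],[0,0,0],[0,0,0],[0,0,0],[0,0,0],[0,0,0]],"jaw":[5,5,5,5,5,5,5,5,5,5,5,5]}'; python3 look.py q 240,130,450,290 3.6 240,130,400,290 4.5
```

```text
time: 39.35
tool_pos: [0.4295, -0.4576, 0.1702]
tool_rot: [0.705, -0.703, 0.064, -0.063]
contact_force: [-0.1, 0.4, -4.1]
gripper_width: 0.125
39.45 [ 0.4297 -0.4578  0.1705] [ 0.705  -0.7035  0.0642 -0.0628] [-0.17  0.79 -3.93] 10.9
```

View pics/q_scene.png

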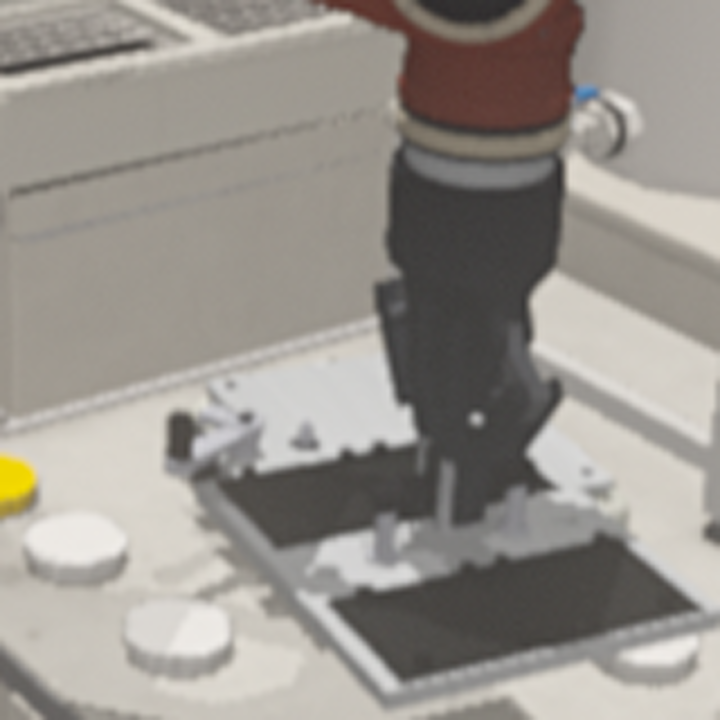

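```bash
python3 -m jog '{"offset":[[0.1,0.2,0],[0.3,0.4,0],[0.4,0.55,0],[0.45,0.6,0],[0.45,0.6,0],[0.45,0.6,0],[0.4,0.55,0],[0.4,0.5,0],[0.24,0.35,0],[0.1,0.18,0],[0,0,0],[0,0,0]],"angular":[[0,0,0],[0,0,-0.05],[0,0,-0.1],[0,0,-0.1],[0,0,-0.1],[0,0,-0.1],[0,0,0],[0,0,0],[0,0,0],[0,0,0],[0,0,0],[0,0,0]],"jaw":[5,5,5,5,5,5,5,5,5,5,5,5]}'; python3 -m jog '{"offset":[[0,0,-0.2],[0,0,-0.2],[0,0,0],[0,0,0],[0,0,0],[0,0,0],[0,0,0]],"angular":[[0,0,0],[0,0,0],[0,0,0],[0,0,0],[0,0,0],[0,0,0],[0,0,0]],"jaw":[5,5,5,5,5,5,5]}';python3 look.py r 240,100,400,240 4.5 250,130,400,270 5
```

```text
time: 40.65
tool_pos: [0.5942, -0.2322, 0.1719]
tool_rot: [-0.702, 0.703, -0.08, 0.08]
contact_force: [0.6, -0.3, -3.8]
gripper_width: 0.127
time: 41.35
tool_pos: [0.595, -0.2321, 0.1527]
tool_rot: [-0.702, 0.703, -0.08, 0.08]
contact_force: [0.4, -0.1, -4.2]
gripper_width: 0.125
41.45 [ 0.5949 -0.232   0.1526] [-0.7025  0.7027 -0.0798  0.0802] [ 0.37  0.26 -4.56] 11.2
```

View pics/r_scene.png

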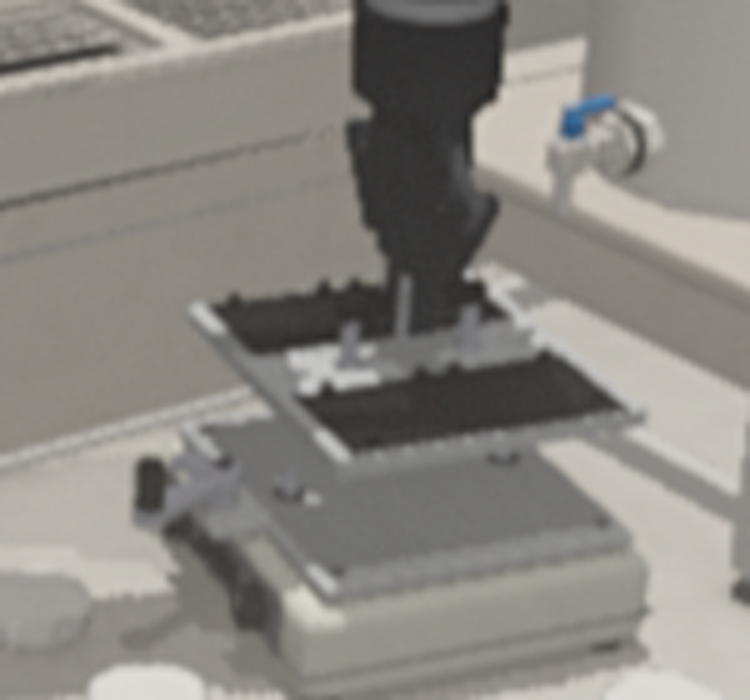

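View pics/r_top.png

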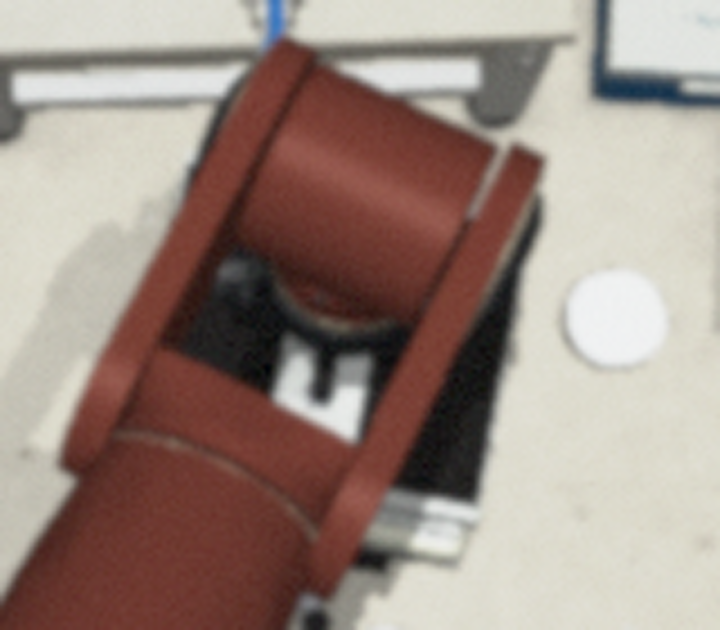

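```bash
cat > plat.py <<'E'
from h import *
def corners(c,yaw,hx,hy,z):
    y=np.radians(yaw); X=np.array([np.cos(y),np.sin(y)]);Y=np.array([-X[1],X[0]])
    return [[*(np.array(c)+sx*hx*X+sy*hy*Y),z] for sx,sy in((-1,1),(-1,-1),(1,-1),(1,1))]
E
python3 -c "
from plat import *
f=lambda P:((proj('scene',P)-[250,130]+.5)*5).round(0).tolist()
print('top edge',f(corners((.5949,-.232),-13.0,.084,.095,.1404)))
print('bot edge',f(corners((.5949,-.232),-13.0,.084,.095,.1304)))
print('plate',f(corners((.594,-.2313),-13.0,.086,.096,.07)))
print('pins',f([[.5338,-.2176,.086],[.6538,-.2449,.086]]), f([[.5338,-.2176,.07],[.6538,-.2449,.07]]))
im=cv2.imread('pics/r_scene_full.png'); crop('scene',(285,180,385,255),8,'pics/r2.png',im)
f=lambda P:((proj('scene',P)-[285,180]+.5)*8).round(0).tolist()
print(f(corners((.5949,-.232),-13.0,.084,.095,.1404)))
print(f(corners((.5949,-.232),-13.0,.084,.095,.1304)))
print('plate',f(corners((.594,-.2313),-13.0,.086,.096,.07)))
"
```

```text
top edge [[187.0, 305.0], [338.0, 460.0], [648.0, 408.0], [469.0, 265.0]]
bot edge [[186.0, 322.0], [337.0, 478.0], [646.0, 426.0], [467.0, 281.0]]
plate [[177.0, 423.0], [326.0, 591.0], [636.0, 533.0], [460.0, 378.0]]
pins [[292.0, 467.0], [504.0, 431.0]] [[291.0, 495.0], [502.0, 458.0]]
[[19.0, 87.0], [261.0, 335.0], [757.0, 252.0], [470.0, 23.0]]
[[18.0, 115.0], [259.0, 366.0], [754.0, 281.0], [468.0, 50.0]]
plate [[4.0, 277.0], [241.0, 546.0], [737.0, 453.0], [456.0, 206.0]]
```

View pics/r2.png

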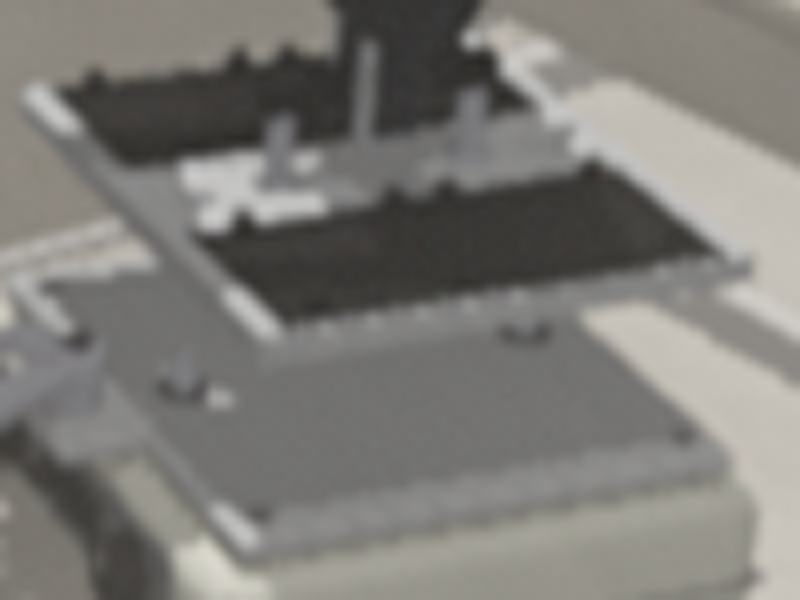

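```bash
python3 -m jog '{"offset":[[-0.015,0.01,-0.2],[0,0,-0.2],[0,0,-0.2],[0,0,-0.15],[0,0,0],[0,0,0],[0,0,0],[0,0,0],[0,0,0],[0,0,0],[0,0,0]],"angular":[[0,0,0],[0,0,0],[0,0,0],[0,0,0],[0,0,0],[0,0,0],[0,0,0],[0,0,0],[0,0,0],[0,0,0],[0,0,0]],"jaw":[5,5,5,5,5,5,5,5,5,5,5]}';python3 look.py s - 4.5 285,190,385,265 8
```

```text
time: 42.55
tool_pos: [0.594, -0.2315, 0.1149]
tool_rot: [-0.703, 0.703, -0.08, 0.08]
contact_force: [-0.5, -0.5, -4.2]
gripper_width: 0.123
42.6 [ 0.594  -0.2315  0.1148] [-0.7025  0.7026 -0.08    0.0801] [-0.08  0.43 -3.83] 10.5
```

View pics/s_scene.png

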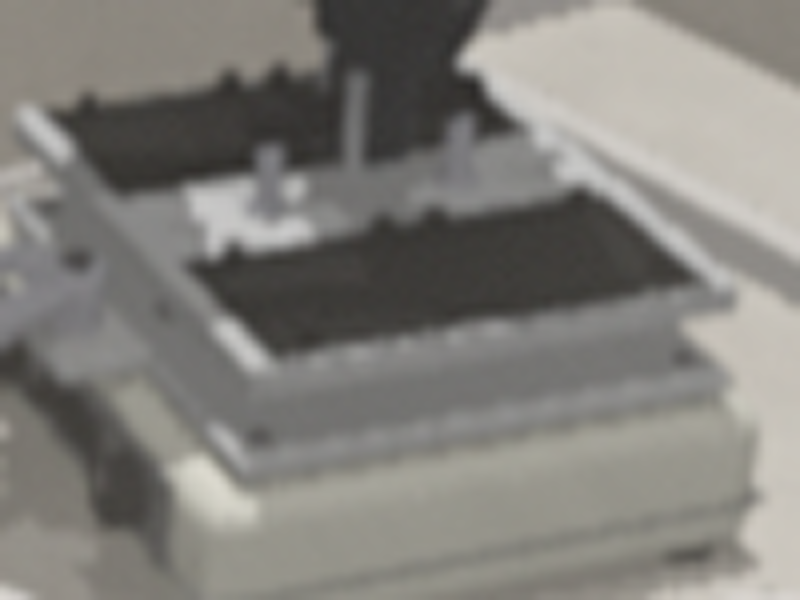

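```bash
python3 -m jog '{"offset":[[0,0,-0.06],[0,0,-0.06],[0,0,0],[0,0,0],[0,0,-0.06],[0,0,0],[0,0,0],[0,0,0]],"angular":[[0,0,0],[0,0,0],[0,0,0],[0,0,0],[0,0,0],[0,0,0],[0,0,0],[0,0,0]],"jaw":[5,5,5,5,5,5,5,5]}'
```

```text
time: 43.4
tool_pos: [0.594, -0.2315, 0.1057]
tool_rot: [-0.703, 0.703, -0.08, 0.08]
contact_force: [0.5, 0.1, -3.5]
gripper_width: 0.127
```

```bash
python3 -m jog '{"offset":[[0,0,-0.05],[0,0,-0.05],[0,0,0],[0,0,0],[0,0,0],[0,0,0]],"angular":[[0,0,0],[0,0,0],[0,0,0],[0,0,0],[0,0,0],[0,0,0]],"jaw":[5,5,5,5,5,5]}'
```

```text
time: 44.0
tool_pos: [0.594, -0.2311, 0.1005]
tool_rot: [0.703, -0.702, 0.08, -0.08]
contact_force: [2.2, 1.4, -6.0]
gripper_width: 0.128
```

```bash
python3 -m jog '{"offset":[[0,0,-0.05],[0,0,-0.05],[0,0,-0.04],[0,0,0],[0,0,0],[0,0,0],[0,0,0]],"angular":[[0,0,0],[0,0,0],[0,0,0],[0,0,0],[0,0,0],[0,0,0],[0,0,0]],"jaw":[5,5,5,5,5,5,5]}'
```

```text
time: 44.7
tool_pos: [0.5942, -0.2313, 0.0936]
tool_rot: [0.703, -0.702, 0.08, -0.08]
contact_force: [3.9, 2.3, -5.8]
gripper_width: 0.125
```

```bash
python3 -m jog '{"offset":[[0,0,-0.04],[0,0,0],[0,0,0],[0,0,0],[0,0,-0.03],[0,0,0],[0,0,0]],"angular":[[0,0,0],[0,0,0],[0,0,0],[0,0,0],[0,0,0],[0,0,0],[0,0,0]],"jaw":[5,5,5,5,5,5,5]}'; python3 look.py t - 4.5 285,190,385,265 8
```

```text
time: 45.4
tool_pos: [0.5944, -0.2313, 0.0928]
tool_rot: [0.703, -0.703, 0.08, -0.08]
contact_force: [-2.0, 6.3, 7.3]
gripper_width: 0.127
45.45 [ 0.5944 -0.2313  0.0928] [ 0.7026 -0.7025  0.0798 -0.0801] [-1.36  6.73  8.06] 10.8
```

View pics/t_scene.png

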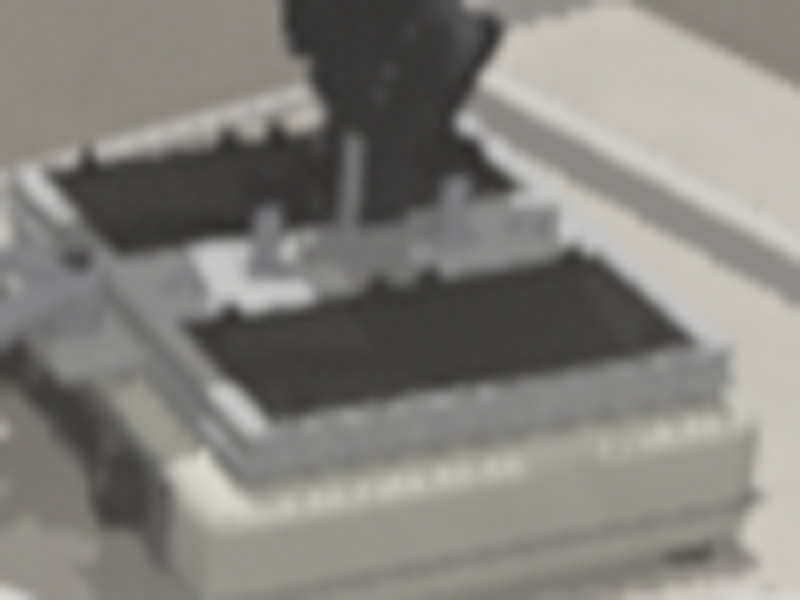

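```bash
python3 -m jog '{"offset":[[0,0,0],[0,0,0],[0,0,0],[0,0,0.1],[0,0,0.4],[0,0,0.6],[0,0,0.6],[0,0,0.6],[0,0,0.5],[0,-0.5,0],[0,-0.8,0],[0,-0.8,0]],"angular":[[0,0,0],[0,0,0],[0,0,0],[0,0,0],[0,0,0],[0,0,0],[0,0,0],[0,0,0],[0,0,0],[0,0,0],[0,0,0],[0,0,0]],"jaw":[20,30,34,34,34,34,34,34,34,34,34,34]}'; python3 -m jog '{"offset":[[0,-0.8,0],[0,-0.8,0],[0,-0.8,0],[0,-0.8,0],[0,0,0],[0,0,0]],"angular":[[0,0,0],[0,0,0],[0,0,0],[0,0,0],[0,0,0],[0,0,0]],"jaw":[34,34,34,34,34,34]}'; python3 look.py u 240,130,400,290 4.5 250,170,400,290 5
```

```text
time: 46.65
tool_pos: [0.5941, -0.3374, 0.2311]
tool_rot: [-0.702, 0.703, -0.079, 0.08]
contact_force: [-0.2, -0.1, 0.1]
gripper_width: 0.398
time: 47.25
tool_pos: [0.5934, -0.4973, 0.2296]
tool_rot: [0.703, -0.702, 0.081, -0.08]
contact_force: [-0.3, 0.6, 0.8]
gripper_width: 0.397
47.35 [ 0.5941 -0.4957  0.2303] [ 0.7027 -0.7025  0.0799 -0.0798] [-0.13  0.21  0.31] 34.3
```

View pics/u_scene.png

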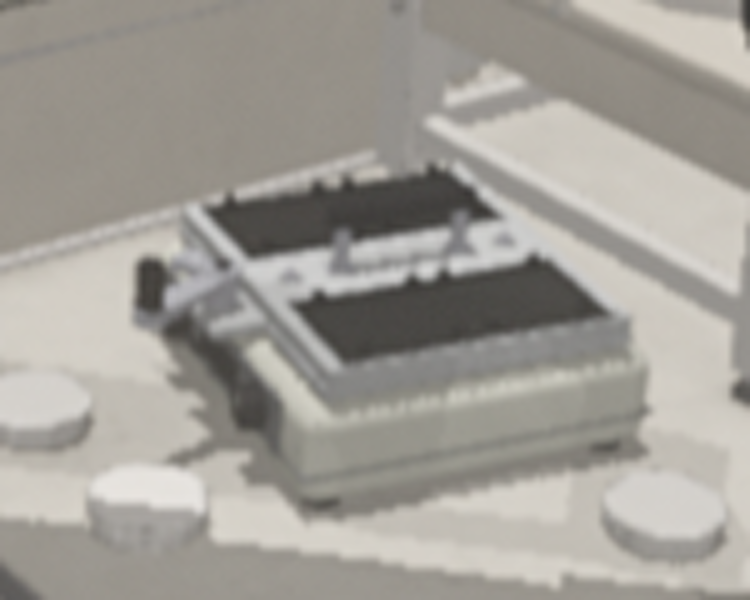

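View pics/u_top.png

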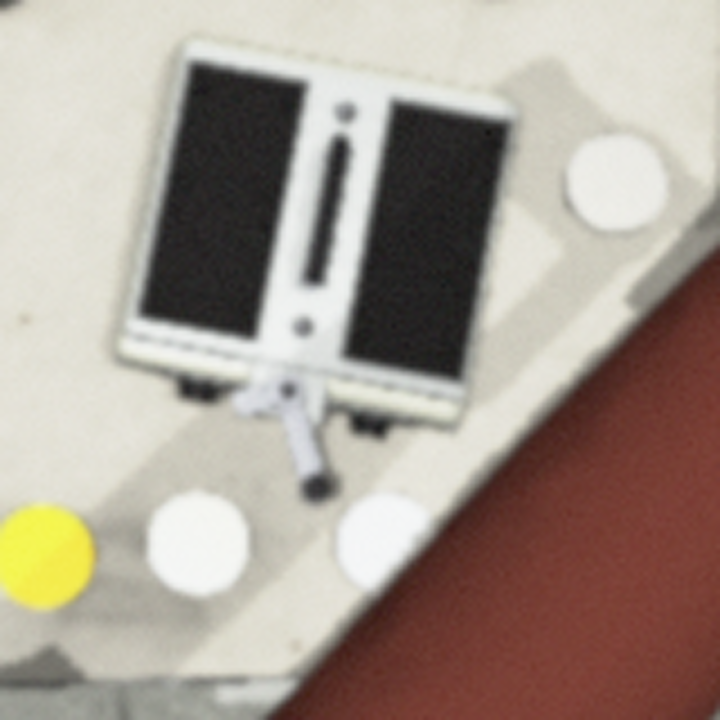

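```bash
python3 -c "
from tri import *
ft=lambda u,v:(240+(u+.5)/4.5-.5,130+(v+.5)/4.5-.5)
print(ray('top',[ft(317,486)],.116),ray('top',[ft(289,389)],.09))
print('pins',ray('top',[ft(345,110),ft(303,325)],.083),'plat corners',ray('top',[ft(185,42),ft(516,105),ft(468,395)],.08))
import numpy as np
a=np.radians(np.arange(194,70,-6)); 
x=1.12*np.cos(a);y=1.12*np.sin(a)
for i in range(len(a)-1): print(int(round(np.degrees(a[i]))),round(x[i+1]-x[i],3),round(y[i+1]-y[i],3))"
```

```text
[[ 0.44387191 -0.22257732  0.116     ]] [[ 0.49862181 -0.21007946  0.09      ]]
pins [[ 0.65581505 -0.24658896  0.083     ]
 [ 0.53471768 -0.21916284  0.083     ]] plat corners [[ 0.69851069 -0.15758604  0.08      ]
 [ 0.65655138 -0.34295728  0.08      ]
 [ 0.49357297 -0.30924876  0.08      ]]
194 -0.022 0.115
188 -0.01 0.117
182 0.002 0.117
176 0.014 0.116
170 0.026 0.114
164 0.038 0.111
158 0.05 0.106
152 0.06 0.1
146 0.071 0.094
140 0.08 0.086
134 0.088 0.077
128 0.096 0.067
122 0.103 0.057
116 0.108 0.046
110 0.112 0.034
104 0.115 0.022
98 0.117 0.01
92 0.117 -0.002
86 0.116 -0.014
80 0.114 -0.026
```

```bash
python3 -m jog '{"offset":[[-0.38,0.68,0],[-0.38,0.68,0],[-0.38,0.68,0],[-0.38,0.68,0],[-0.38,0.68,0],[-0.38,0.68,0],[-0.38,0.68,0],[-0.35,0.68,0],[0,0,0],[0,0,-0.5],[0,0,-0.5],[0,0,0]],"angular":[[0,0,0],[0,0,0.8],[0,0,0.8],[0,0,0.8],[0,0,0.8],[0,0,0.8],[0,0,0.6],[0,0,0],[0,0,0],[0,0,0],[0,0,0],[0,0,0]],"jaw":[30,30,30,30,30,30,30,30,30,30,30,30]}'; python3 -m jog '{"offset":[[0,0,0],[0,0,0],[0,0,0],[0,0,0]],"angular":[[0,0,0],[0,0,0],[0,0,0],[0,0,0]],"jaw":[30,30,30,30]}'; python3 look.py v - 1 240,150,340,250 6
```

```text
time: 48.55
tool_pos: [0.4417, -0.2225, 0.1767]
tool_rot: [0.703, -0.7, -0.089, 0.092]
contact_force: [0.1, 1.0, -0.7]
gripper_width: 0.353
time: 48.95
tool_pos: [0.444, -0.2249, 0.1815]
tool_rot: [-0.701, 0.702, 0.09, -0.089]
contact_force: [-1.2, -0.4, 0.0]
gripper_width: 0.351
49.0 [ 0.4439 -0.2248  0.1812] [-0.701   0.7017  0.0902 -0.0894] [-0.38 -0.86  0.43] 30.4
```

View pics/v_scene.png

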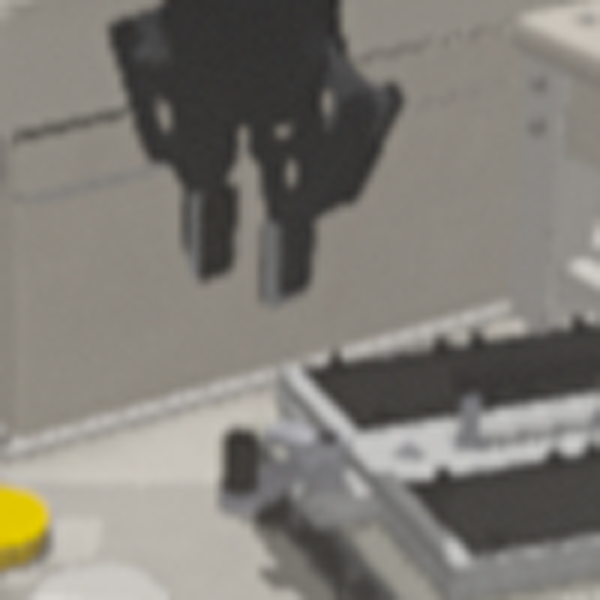

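```bash
python3 -m jog '{"offset":[[0,0.04,-0.5],[0,0,-0.6],[0,0,-0.35],[0,0,-0.17],[0,0,0],[0,0,0],[0,0,0],[0,0,0],[0,0,0]],"angular":[[0,0,0],[0,0,0],[0,0,0],[0,0,0],[0,0,0],[0,0,0],[0,0,0],[0,0,0],[0,0,0]],"jaw":[30,30,30,30,30,30,30,30,30]}'; python3 -m jog '{"offset":[[-0.022,0.115,0],[-0.01,0.117,0],[0.002,0.117,0],[0.014,0.116,0],[0.026,0.114,0],[0.038,0.111,0],[0.05,0.106,0],[0.06,0.1,0],[0.071,0.094,0],[0.08,0.086,0],[0,0,0],[0,0,0]],"angular":[[0,0,-1],[0,0,-1],[0,0,-1],[0,0,-1],[0,0,-1],[0,0,-1],[0,0,-1],[0,0,-1],[0,0,-1],[0,0,-1],[0,0,0],[0,0,0]],"jaw":[30,30,30,30,30,30,30,30,30,30,30,30]}'
```

```text
time: 49.9
tool_pos: [0.4439, -0.2227, 0.1001]
tool_rot: [-0.701, 0.702, 0.09, -0.09]
contact_force: [-0.1, 0.2, -0.2]
gripper_width: 0.348
time: 51.1
tool_pos: [0.4591, -0.1687, 0.0994]
tool_rot: [-0.653, 0.653, -0.272, 0.272]
contact_force: [0.9, 0.3, -0.0]
gripper_width: 0.349
```

```bash
python3 -m jog '{"offset":[[0.088,0.077,0],[0.096,0.067,0],[0.103,0.057,0],[0.108,0.046,0],[0.112,0.034,0],[0.115,0.022,0],[0.117,0.01,0],[0.117,-0.002,0],[0,0,0],[0,0,0]],"angular":[[0,0,-1],[0,0,-1],[0,0,-1],[0,0,-1],[0,0,-1],[0,0,-1],[0,0,-1],[0,0,-1],[0,0,0],[0,0,0]],"jaw":[30,30,30,30,30,30,30,30,30,30]}'; python3 look.py w - 1 240,130,360,250 5
```

```text
time: 52.1
tool_pos: [0.5017, -0.1533, 0.0993]
tool_rot: [-0.486, 0.486, -0.514, 0.514]
contact_force: [0.4, 0.1, 0.4]
gripper_width: 0.353
52.15 [ 0.5016 -0.1533  0.0993] [-0.4855  0.4855 -0.514   0.5141] [ 0.38 -0.44  0.38] 29.9
```

View pics/w_scene.png

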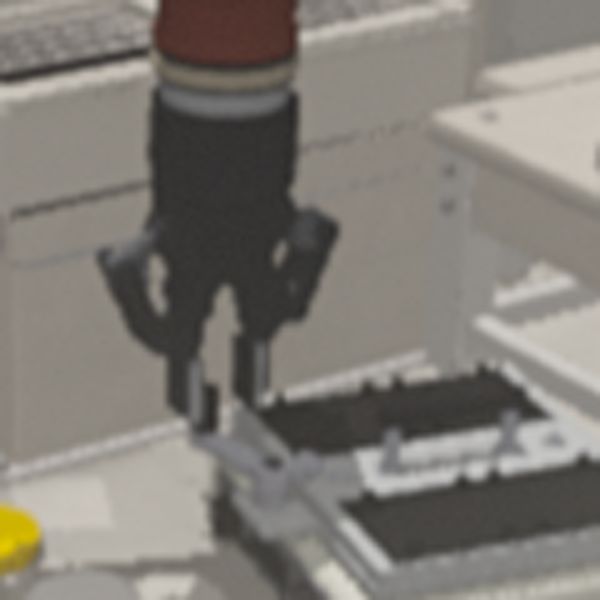

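```bash
python3 -m jog '{"offset":[[0.116,-0.014,0],[0.114,-0.026,0],[0,0,0],[0,0,0],[0,0,0]],"angular":[[0,0,-1],[0,0,-1],[0,0,0],[0,0,0],[0,0,0]],"jaw":[30,30,30,30,30]}'; python3 -m jog '{"offset":[[0.11,-0.037,0],[0,0,0],[0,0,0],[0,0,0]],"angular":[[0,0,-1],[0,0,0],[0,0,0],[0,0,0]],"jaw":[30,30,30,30]}'
```

```text
time: 52.65
tool_pos: [0.513, -0.1551, 0.0992]
tool_rot: [-0.429, 0.429, -0.562, 0.562]
contact_force: [-0.3, 0.5, -0.4]
gripper_width: 0.348
time: 53.05
tool_pos: [0.518, -0.1567, 0.099]
tool_rot: [0.399, -0.399, 0.584, -0.583]
contact_force: [-3.0, 1.5, 1.5]
gripper_width: 0.353
```

```bash
python3 -m jog '{"offset":[[0.04,-0.015,0],[0,0,0],[0,0,0]],"angular":[[0,0,0],[0,0,0],[0,0,0]],"jaw":[30,30,30]}'; python3 look.py x - 1 240,150,340,250 6
```

```text
time: 53.35
tool_pos: [0.5183, -0.1568, 0.0987]
tool_rot: [0.397, -0.4, 0.586, -0.582]
contact_force: [-9.9, 4.1, 5.8]
gripper_width: 0.351
53.4 [ 0.5183 -0.1568  0.0987] [ 0.3975 -0.4004  0.5858 -0.5818] [-10.26   3.03   6.47] 30.0
```

View pics/x_scene.png

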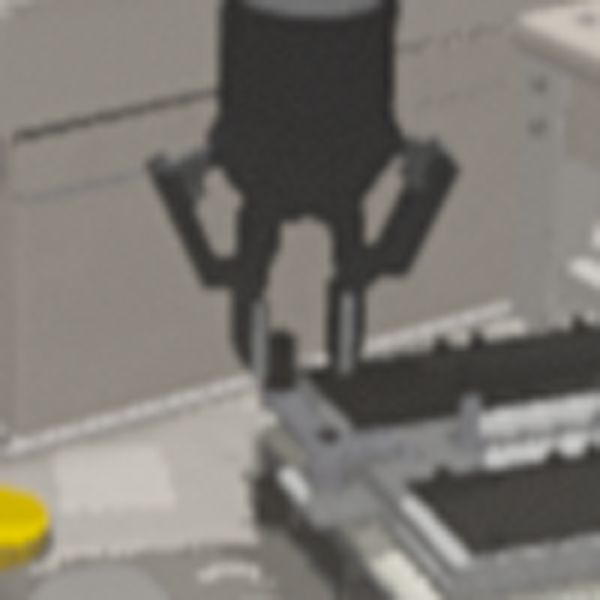

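```bash
python3 -m jog '{"offset":[[-0.08,0.02,0],[0,0,0],[0,0,0.5],[0,0,0.8],[0,0,0.8],[0,0,0.8],[0,-0.6,0],[0,-0.8,0],[0,-0.8,0],[0,-0.8,0],[0,-0.8,0],[0,-0.8,0]],"angular":[[0,0,0],[0,0,0],[0,0,0],[0,0,0],[0,0,0],[0,0,0],[0,0,1],[0,0,1],[0,0,1],[0,0,1],[0,0,1],[0,0,1]],"jaw":[30,30,30,30,30,30,30,30,30,30,30,30]}'; python3 -m jog '{"offset":[[0,-0.8,0],[0,-0.8,0],[0,-0.6,0],[0,0,0],[0,0,0]],"angular":[[0,0,0],[0,0,0],[0,0,0],[0,0,0],[0,0,0]],"jaw":[72,72,72,72,72]}'; python3 look.py y 240,130,400,290 4.5 250,170,400,290 5
```

```text
time: 54.6
tool_pos: [0.5171, -0.3888, 0.2446]
tool_rot: [0.561, -0.56, 0.43, -0.432]
contact_force: [0.2, -0.8, 1.6]
gripper_width: 0.347
time: 55.1
tool_pos: [0.5168, -0.4972, 0.2439]
tool_rot: [0.56, -0.559, 0.432, -0.433]
contact_force: [-0.6, -1.1, -0.6]
gripper_width: 0.846
55.2 [ 0.5171 -0.4959  0.2443] [ 0.5598 -0.5596  0.432  -0.4323] [-0.38  0.28 -0.48] 72.1
```

View pics/y_top.png

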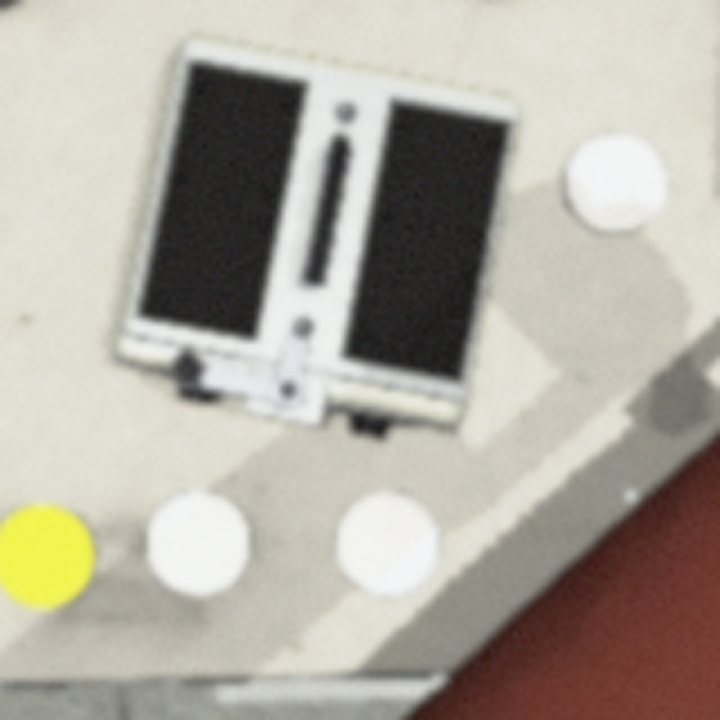

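View pics/y_scene.png

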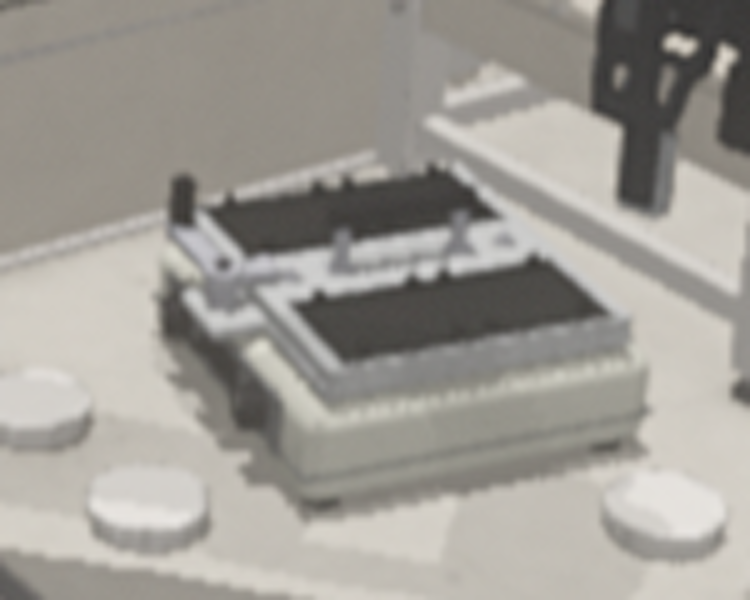

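```bash
python3 -c "
from meas import *
im=cv2.imread('pics/y_top_full.png')
for d in dishes('top',im,.015): print(d,ray('top',d[:2],.015)[0].round(4))
im=cv2.imread('pics/u_top_full.png')
for d in dishes('top',im,.015): print(d,ray('top',d[:2],.015)[0].round(4))
"
```

```text
(239.4, 363.8, 15.2, 22.3) [ 0.1324 -0.0369  0.015 ]
(171.7, 270.5, 15.3, 24.8) [0.3718 0.1373 0.015 ]
(125.2, 264.3, 14.5, 19.7) [0.3909 0.2601 0.015 ]
(50.0, 271.8, 26.7, 58.6) [0.3763 0.4589 0.015 ]
(219.0, 263.1, 31.1, 34.5) [0.388  0.0131 0.015 ]
(106.7, 254.6, 14.0, 25.3) [0.4175 0.3096 0.015 ]
(178.3, 248.2, 10.6, 27.5) [0.4295 0.1202 0.015 ]
(18.1, 259.4, 23.3, 38.1) [0.4108 0.5452 0.015 ]
(335.3, 245.9, 23.8, 77.0) [ 0.425  -0.2923  0.015 ]
(282.0, 246.3, 20.0, 35.6) [ 0.4275 -0.1529  0.015 ]
(518.2, 251.1, 42.6, 73.8) [ 0.3996 -0.7646  0.015 ]
(352.1, 213.8, 13.9, 26.5) [ 0.5081 -0.3397  0.015 ]
(554.7, 209.8, 9.6, 31.3) [ 0.5045 -0.8685  0.015 ]
(118.0, 211.7, 32.2, 44.2) [0.5304 0.2818 0.015 ]
(311.7, 177.3, 17.3, 76.3) [ 0.6087 -0.2366  0.015 ]
(253.0, 190.8, 35.0, 105.4) [ 0.5767 -0.0793  0.015 ]
(411.0, 151.2, 13.2, 52.5) [ 0.672  -0.5041  0.015 ]
(376.5, 158.5, 38.9, 77.6) [ 0.6548 -0.4112  0.015 ]
(548.9, 135.0, 19.9, 34.0) [ 0.7052 -0.8726  0.015 ]
(271.0, 118.1, 3.7, 65.3) [ 0.7748 -0.1316  0.015 ]
(399.4, 100.2, 33.2, 53.1) [ 0.8141 -0.4811  0.015 ]
(178.2, 160.8,
[... 847 characters left out ...]
[ 0.6995 -0.3706  0.015 ]
(265.5, 178.2, 76.1, 114.2) [ 0.6098 -0.1133  0.015 ]
(269.6, 118.1, 3.9, 66.6) [ 0.775  -0.1278  0.015 ]
(544.7, 133.4, 34.9, 57.7) [ 0.71   -0.8619  0.015 ]
(548.9, 97.1, 14.9, 26.7) [ 0.8099 -0.8826  0.015 ]
(178.3, 159.4, 70.6, 184.5) [0.6679 0.1208 0.015 ]
(100.3, 159.2, 75.6, 156.8) [0.6746 0.3328 0.015 ]
(399.3, 99.1, 37.2, 51.0) [ 0.8171 -0.481   0.015 ]
(404.6, 60.9, 20.7, 27.8) [ 0.9251 -0.5016  0.015 ]
(342.0, 67.3, 58.0, 103.1) [ 0.9125 -0.3297  0.015 ]
(312.2, 5.3, 13.5, 18.0) [ 1.0964 -0.254   0.015 ]
(273.5, 6.5, 16.1, 25.3) [ 1.0968 -0.1457  0.015 ]
(248.3, 67.0, 64.6, 121.8) [ 0.922  -0.0722  0.015 ]
(211.0, 38.8, 13.0, 118.7) [1.0075 0.0304 0.015 ]
```

```bash
python3 -m jog '{"offset":[[0.54,0.44,0],[0.54,0.44,0],[0.54,0.44,0],[0.52,0.43,-0.2],[0,0,-0.7],[0,0,-0.8],[0,0,-0.8],[0,0,-0.7],[0,0,-0.5],[0,0,-0.3],[0,0,0],[0,0,0]],"angular":[[0,0,0.1],[0,0,0.1],[0,0,0.1],[0,0,0],[0,0,0],[0,0,0],[0,0,0],[0,0,0],[0,0,0],[0,0,0],[0,0,0],[0,0,0]],"jaw":[72,72,72,72,72,72,72,72,72,72,72,72]}';  python3 -m jog '{"offset":[[0,0,0],[0,0,0],[0,0,0],[0,0,0],[0,0,0]],"angular":[[0,0,0],[0,0,0],[0,0,0],[0,0,0],[0,0,0]],"jaw":[72,72,72,72,72]}'; python3 look.py z - 1 320,160,440,280 5
```

```text
time: 56.4
tool_pos: [0.6246, -0.4092, 0.0457]
tool_rot: [-0.566, 0.566, -0.423, 0.424]
contact_force: [0.7, -0.4, 0.6]
gripper_width: 0.842
time: 56.9
tool_pos: [0.6238, -0.4093, 0.0445]
tool_rot: [-0.566, 0.566, -0.423, 0.424]
contact_force: [0.2, -0.4, -0.3]
gripper_width: 0.843
56.95 [ 0.6237 -0.4092  0.0443] [ 0.5662 -0.5662  0.4236 -0.4236] [-0.07  0.48 -0.19] 72.0
```

View pics/z_scene.png

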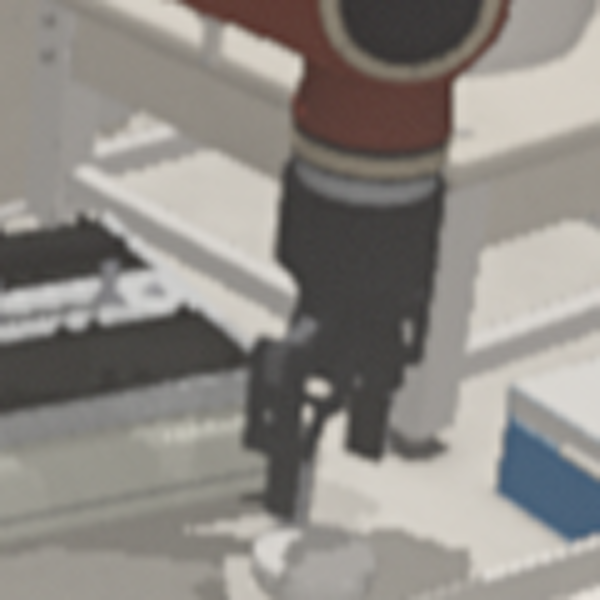

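```bash
python3 -c "
from h import *
c=np.array([.6237,-.4092]);d=np.array([np.cos(np.radians(16.6)),np.sin(np.radians(16.6))])
P=[[*(c-.043*d),.055],[*(c+.043*d),.055],[.624,-.4090,.015]]
print(((proj('scene',P)-[320,160]+.5)*5).round().tolist())"
```

```text
[[284.0, 519.0], [370.0, 449.0], [319.0, 553.0]]
```

Consistent. Descend and grip.

```bash
python3 -m jog '{"offset":[[0,0.01,-0.3],[0,0,-0.3],[0,0,-0.2],[0,0,-0.13],[0,0,0],[0,0,0],[0,0,0],[0,0,0],[0,0,0],[0,0,0],[0,0,0],[0,0,0]],"angular":[[0,0,0],[0,0,0],[0,0,0],[0,0,0],[0,0,0],[0,0,0],[0,0,0],[0,0,0],[0,0,0],[0,0,0],[0,0,0],[0,0,0]],"jaw":[72,72,72,72,72,72,72,65,58,50,50,50]}'; python3 -m jog '{"offset":[[0,0,0],[0,0,0.1],[0,0,0.3],[0,0,0.5],[0,0,0.6],[0,0,0.6],[0,0,0.6],[0,0,0.5],[0,0,0.3],[0,0,0]],"angular":[[0,0,0],[0,0,0],[0,0,0],[0,0,0],[0,0,0],[0,0,0],[0,0,0],[0,0,0],[0,0,0],[0,0,0]],"jaw":[50,50,50,50,50,50,50,50,50,50]}'
```

```text
time: 58.15
tool_pos: [0.6245, -0.4094, -0.0004]
tool_rot: [-0.566, 0.566, -0.423, 0.424]
contact_force: [-0.3, 0.4, 5.6]
gripper_width: 0.661
time: 59.15
tool_pos: [0.625, -0.4097, 0.1769]
tool_rot: [-0.566, 0.566, -0.421, 0.426]
contact_force: [0.8, 0.2, 0.1]
gripper_width: 0.661
```

```bash
python3 -m jog '{"offset":[[0,0,0],[0,0.2,0],[-0.03,0.3,0],[-0.03,0.4,0],[-0.03,0.4,0],[-0.03,0.4,0],[-0.03,0.3,0],[-0.03,0.2,0],[0,0.07,0],[0,0,0],[0,0,0],[0,0,0]],"angular":[[0,0,0.7],[0,0,1],[0,0,1],[0,0,1],[0,0,1],[0,0,1],[0,0,1],[0,0,1],[0,0,1],[0,0,0.8],[0,0,0.55],[0,0,0]],"jaw":[50,50,50,50,50,50,50,50,50,50,50,50]}'; python3 -m jog '{"offset":[[0,0,-0.3],[0,0,-0.4],[0,0,-0.3],[0,0,-0.1],[0,0,0],[0,0,0],[0,0,0],[0,0,0],[0,0,0]],"angular":[[0,0,0],[0,0,0],[0,0,0],[0,0,0],[0,0,0],[0,0,0],[0,0,0],[0,0,0],[0,0,0]],"jaw":[50,50,50,50,50,50,50,50,50]}'; python3 look.py a2 - 1 290,160,390,260 6
```

```text
time: 60.35
tool_pos: [0.6138, -0.2945, 0.1704]
tool_rot: [0.703, -0.702, 0.083, -0.081]
contact_force: [-0.4, 0.3, -0.7]
gripper_width: 0.658
time: 61.25
tool_pos: [0.6151, -0.2954, 0.1186]
tool_rot: [-0.702, 0.703, -0.081, 0.082]
contact_force: [-0.0, 0.4, 0.0]
gripper_width: 0.658
61.3 [ 0.615  -0.2954  0.1184] [-0.7022  0.7025 -0.0815  0.0822] [ 0.08  0.28 -0.02] 55.6
```

View pics/a2_scene.png

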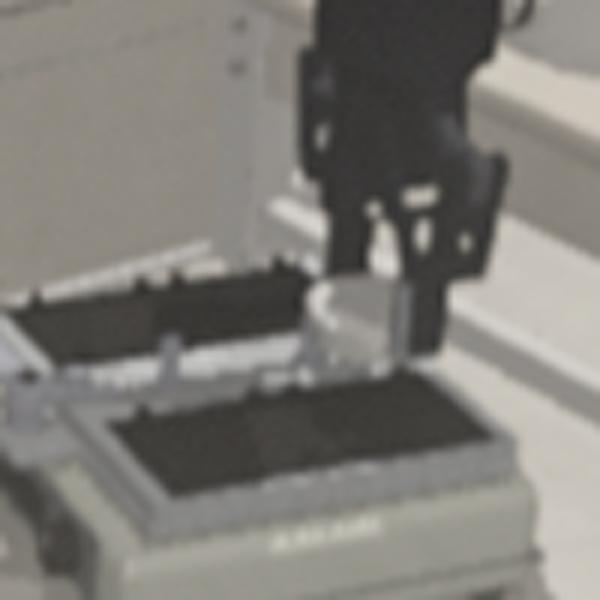

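```bash
python3 -c "
from h import *
a=np.linspace(0,2*np.pi,73)
for c in ((.615,-.2954),):
  for z in (.1188,.1338):
    p=((proj('scene',[[c[0]+.03*np.cos(t),c[1]+.03*np.sin(t),z] for t in a])-[290,160]+.5)*6)
    print(z,'left',p[p[:,0].argmin()].round(),'bottom',p[p[:,1].argmax()].round())
im=cv2.imread('pics/a2_scene_full.png'); crop('scene',(330,195,370,230),18,'pics/a3.png',im)
"
```

```text
0.1188 left [309. 331.] bottom [396. 368.]
0.1338 left [312. 299.] bottom [399. 335.]
```

View pics/a3.png

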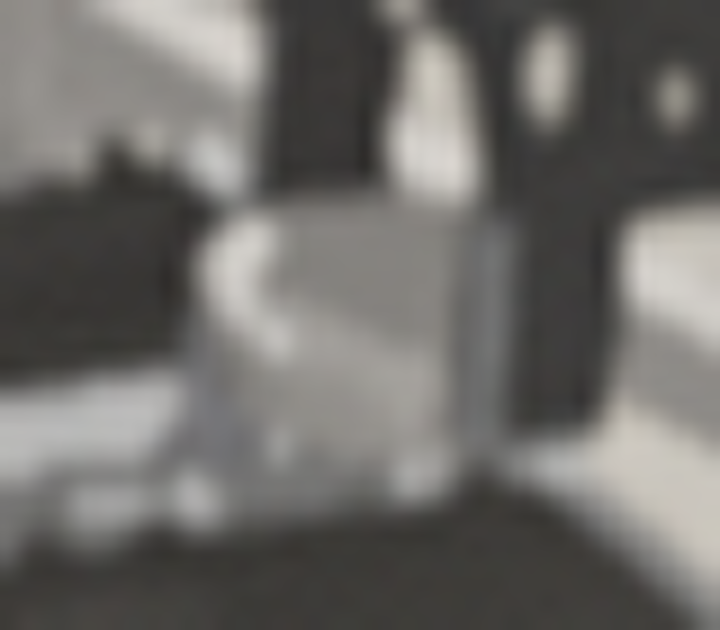

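```bash
python3 -m jog '{"offset":[[0.03,-0.012,-0.2],[0,0,-0.2],[0,0,-0.2],[0,0,-0.1],[0,0,0],[0,0,0],[0,0,0],[0,0,0],[0,0,0],[0,0,0]],"angular":[[0,0,0],[0,0,0],[0,0,0],[0,0,0],[0,0,0],[0,0,0],[0,0,0],[0,0,0],[0,0,0],[0,0,0]],"jaw":[50,50,50,50,50,50,50,50,50,50]}'; python3 -m jog '{"offset":[[0,0,-0.05],[0,0,0],[0,0,0],[0,0,0]],"angular":[[0,0,0],[0,0,0],[0,0,0],[0,0,0]],"jaw":[50,50,50,50]}'
```

```text
time: 62.3
tool_pos: [0.6163, -0.2959, 0.083]
tool_rot: [-0.702, 0.702, -0.082, 0.082]
contact_force: [0.1, 0.7, 0.0]
gripper_width: 0.661
time: 62.7
tool_pos: [0.6162, -0.2958, 0.0801]
tool_rot: [0.702, -0.702, 0.082, -0.082]
contact_force: [0.3, -1.3, -0.7]
gripper_width: 0.656
```

```bash
python3 -m jog '{"offset":[[0,0,-0.02],[0,0,0],[0,0,0]],"angular":[[0,0,0],[0,0,0],[0,0,0]],"jaw":[50,50,50]}'; python3 -m jog '{"offset":[[0,0,0],[0,0,0],[0,0,0],[0,0,0],[0,0,0.1],[0,0,0.2],[0,0,0.4],[0,0,0.6],[0,0,0.6],[0,0,0.6],[0,0,0.4]],"angular":[[0,0,0],[0,0,0],[0,0,0],[0,0,0],[0,0,0],[0,0,0],[0,0,0],[0,0,0],[0,0,0],[0,0,0],[0,0,0]],"jaw":[58,62,64,64,64,64,64,64,64,64,64]}'; python3 look.py b2 240,100,400,260 4.5 290,160,390,260 6
```

```text
time: 63.0
tool_pos: [0.6164, -0.2959, 0.0796]
tool_rot: [-0.702, 0.702, -0.082, 0.082]
contact_force: [-0.2, 0.4, 2.0]
gripper_width: 0.656
time: 64.1
tool_pos: [0.6171, -0.2964, 0.2287]
tool_rot: [-0.702, 0.703, -0.08, 0.083]
contact_force: [0.1, 0.2, 0.6]
gripper_width: 0.749
64.2 [ 0.6182 -0.297   0.2304] [-0.7009  0.7038 -0.0788  0.0849] [-0.26  0.08  0.88] 64.2
```

View pics/b2_scene.png

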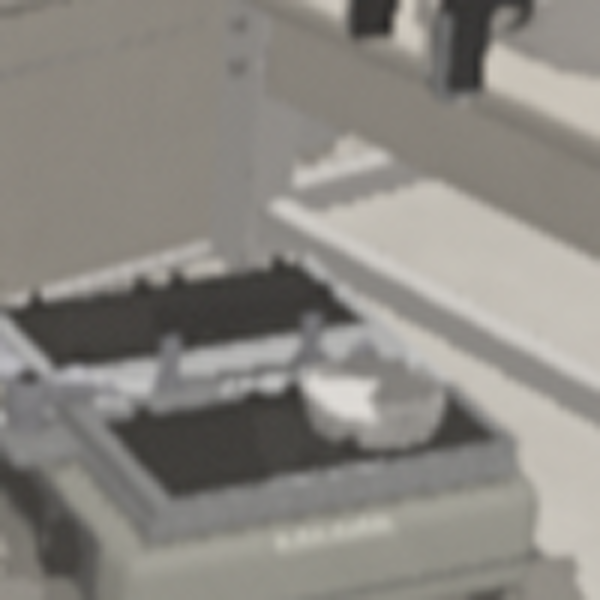

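```bash
python3 -m jog '{"offset":[[-0.5,0.1,0],[-0.8,0.12,0],[-0.8,0.12,0],[-0.8,0.12,0],[-0.8,0.12,0],[-0.3,0.04,-0.2],[0,0,-0.7],[0,0,-0.8],[0,0,-0.8],[0,0,-0.6],[0,0,-0.3],[0,0,0]],"angular":[[0,0,0],[0,0,0],[0,0,0],[0,0,0],[0,0,0],[0,0,0],[0,0,0],[0,0,0],[0,0,0],[0,0,0],[0,0,0],[0,0,0]],"jaw":[72,72,72,72,72,72,72,72,72,72,72,72]}';  python3 -m jog '{"offset":[[0,0,0],[0,0,0],[0,0,0],[0,0,0],[0,0,0],[0,0,0]],"angular":[[0,0,0],[0,0,0],[0,0,0],[0,0,0],[0,0,0],[0,0,0]],"jaw":[72,72,72,72,72,72]}'; python3 look.py c2 240,100,400,290 4 230,170,350,290 5
```

```text
time: 65.4
tool_pos: [0.4136, -0.2625, 0.0501]
tool_rot: [0.704, -0.701, 0.084, -0.08]
contact_force: [0.1, 0.5, 0.1]
gripper_width: 0.845
time: 66.0
tool_pos: [0.4164, -0.2649, 0.0546]
tool_rot: [-0.702, 0.702, -0.082, 0.082]
contact_force: [-0.6, 0.6, 0.1]
gripper_width: 0.839
66.1 [ 0.4162 -0.2648  0.0543] [-0.7023  0.7024 -0.0818  0.0819] [-1.18  0.16 -0.2 ] 72.1
```

View pics/c2_scene.png

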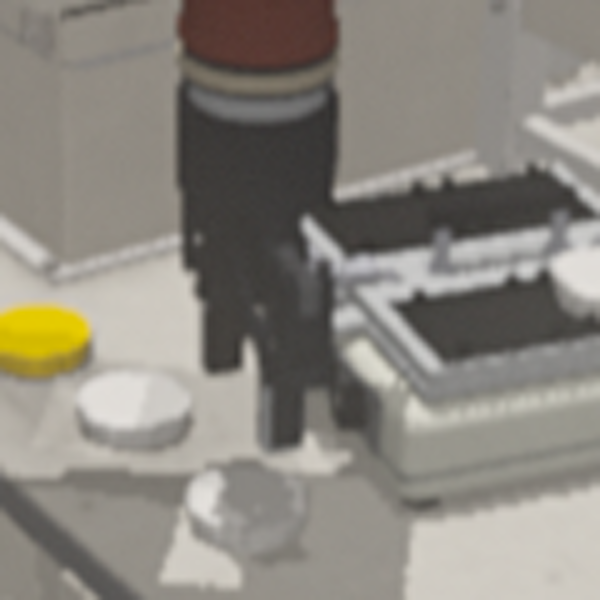

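View pics/c2_top.png

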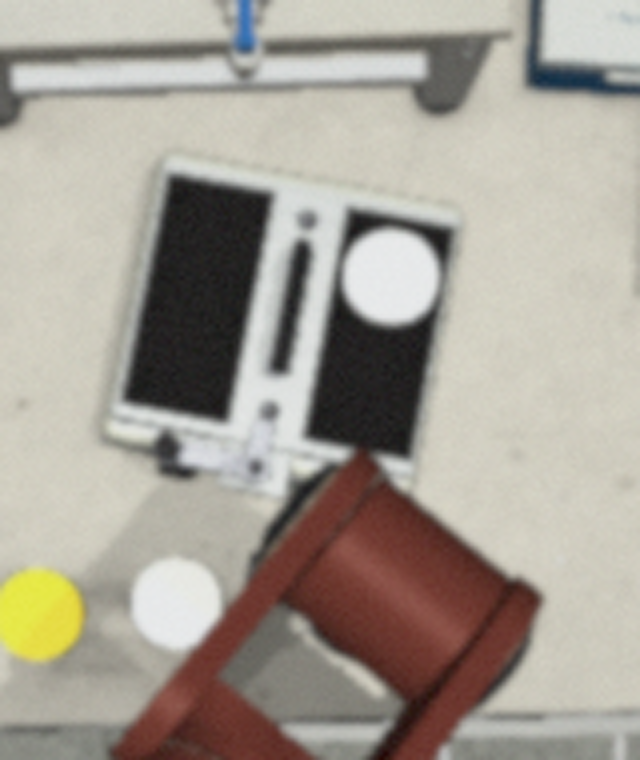

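```bash
python3 -m jog '{"offset":[[0,-0.01,-0.4],[0,0,-0.4],[0,0,-0.2],[0,0,-0.1],[0,0,0],[0,0,0],[0,0,0],[0,0,0],[0,0,0],[0,0,0],[0,0,0],[0,0,0]],"angular":[[0,0,0],[0,0,0],[0,0,0],[0,0,0],[0,0,0],[0,0,0],[0,0,0],[0,0,0],[0,0,0],[0,0,0],[0,0,0],[0,0,0]],"jaw":[72,72,72,72,72,72,72,65,58,50,50,50]}'; python3 -c "
from meas import *
im=cv2.imread('pics/c2_top_full.png')
g=im[150:190,320:360]; 
m=(cv2.cvtColor(im,cv2.COLOR_BGR2GRAY)>150).astype(np.uint8)*255
m2=np.zeros_like(m); m2[155:185,322:353]=m[155:185,322:353]
# circle fit by dark-surround edges: use Hough
gr=cv2.GaussianBlur(cv2.resize(cv2.cvtColor(im[145:200,310:370],cv2.COLOR_BGR2GRAY),None,fx=6,fy=6,interpolation=cv2.INTER_CUBIC),(0,0),2)
h=cv2.HoughCircles(gr,cv2.HOUGH_GRADIENT,1,100,param1=80,param2=15,minRadius=60,maxRadius=85); print(h)
u,v=h[0][0][:2]; px=(310+(u+.5)/6-.5,145+(v+.5)/6-.5); print(px,ray('top',px,.095))
"
```

```text
time: 67.3
tool_pos: [0.4169, -0.2658, 0.0006]
tool_rot: [-0.702, 0.703, -0.082, 0.082]
contact_force: [-1.7, 0.6, 7.6]
gripper_width: 0.647
[[[165.5 145.5  72.7]]]
(np.float32(337.16666), np.float32(168.83333)) [[ 0.61394834 -0.29646346  0.095     ]]
```

```bash
python3 -m jog '{"offset":[[0,0,0],[0,0,0.1],[0,0,0.3],[0,0,0.5],[0,0,0.6],[0,0,0.6],[0,0,0.6],[0,0,0.5],[0.2,-0.02,0.2],[0.5,-0.06,0],[0.6,-0.06,0],[0.6,-0.07,0]],"angular":[[0,0,0],[0,0,0],[0,0,0],[0,0,0],[0,0,0],[0,0,0],[0,0,0],[0,0,0],[0,0,0],[0,0,0],[0,0,0],[0,0,0]],"jaw":[50,50,50,50,50,50,50,50,50,50,50,50]}'; python3 -m jog '{"offset":[[0.5,-0.06,0],[0.22,-0.02,0],[0,0,-0.2],[0,0,-0.3],[0,0,-0.3],[0,0,-0.2],[0,0,0],[0,0,0],[0,0,0],[0,0,0],[0,0,0]],"angular":[[0,0,0],[0,0,0],[0,0,0],[0,0,0],[0,0,0],[0,0,0],[0,0,0],[0,0,0],[0,0,0],[0,0,0],[0,0,0]],"jaw":[50,50,50,50,50,50,50,50,50,50,50]}'; python3 look.py d3 - 1 270,170,370,270 6
```

```text
time: 68.5
tool_pos: [0.5124, -0.2755, 0.1681]
tool_rot: [0.703, -0.702, 0.082, -0.082]
contact_force: [-0.3, -0.5, 0.1]
gripper_width: 0.649
time: 69.6
tool_pos: [0.5476, -0.2801, 0.1201]
tool_rot: [-0.702, 0.703, -0.081, 0.082]
contact_force: [0.0, -0.7, -0.6]
gripper_width: 0.65
69.65 [ 0.5475 -0.28    0.1199] [-0.7022  0.7025 -0.0815  0.0822] [ 0.81  0.02 -0.66] 55.5
```

View pics/d3_scene.png

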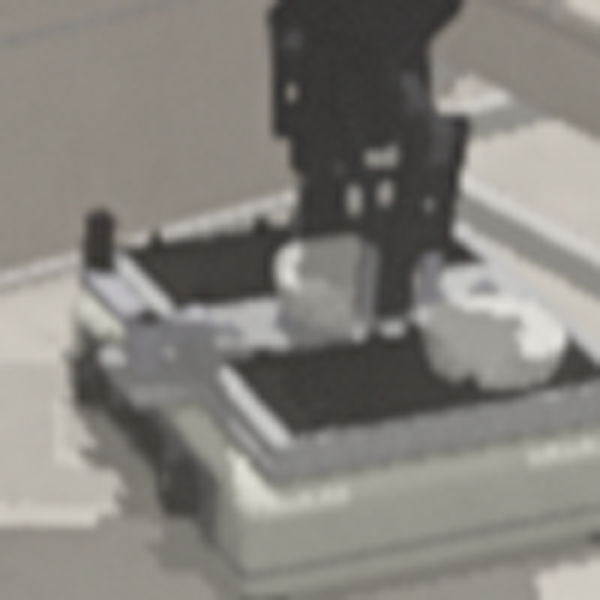

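```bash
python3 -m jog '{"offset":[[0.024,-0.004,-0.2],[0,0,-0.2],[0,0,-0.2],[0,0,-0.1],[0,0,0],[0,0,0],[0,0,0],[0,0,0],[0,0,0],[0,0,0]],"angular":[[0,0,0],[0,0,0],[0,0,0],[0,0,0],[0,0,0],[0,0,0],[0,0,0],[0,0,0],[0,0,0],[0,0,0]],"jaw":[50,50,50,50,50,50,50,50,50,50]}'; python3 -m jog '{"offset":[[0,0,-0.05],[0,0,0],[0,0,0],[0,0,0]],"angular":[[0,0,0],[0,0,0],[0,0,0],[0,0,0]],"jaw":[50,50,50,50]}'
```

```text
time: 70.65
tool_pos: [0.5486, -0.2801, 0.0845]
tool_rot: [-0.702, 0.702, -0.082, 0.082]
contact_force: [-0.5, -1.3, -0.8]
gripper_width: 0.648
time: 71.05
tool_pos: [0.5484, -0.28, 0.0817]
tool_rot: [0.702, -0.702, 0.082, -0.082]
contact_force: [-0.1, 0.2, 0.4]
gripper_width: 0.648
```

```bash
python3 -m jog '{"offset":[[0,0,-0.02],[0,0,0],[0,0,0]],"angular":[[0,0,0],[0,0,0],[0,0,0]],"jaw":[50,50,50]}'; python3 -m jog '{"offset":[[0,0,0],[0,0,0],[0,0,0],[0,0,0],[0,0,0.1],[0,0,0.2],[0,0,0.4],[0,0,0.6],[0,0,0.6],[0,0,0.4],[0,0,0]],"angular":[[0,0,0],[0,0,0],[0,0,0],[0,0,0],[0,0,0],[0,0,0],[0,0,0],[0,0,0],[0,0,0],[0,0,0],[0,0,0]],"jaw":[58,62,64,64,64,64,64,64,64,64,64]}'; python3 look.py e2 - 1 270,170,370,270 6
```

```text
time: 71.35
tool_pos: [0.5485, -0.2801, 0.0808]
tool_rot: [-0.702, 0.702, -0.082, 0.082]
contact_force: [-0.0, -0.8, 1.1]
gripper_width: 0.647
time: 72.45
tool_pos: [0.5506, -0.2814, 0.2014]
tool_rot: [-0.701, 0.704, -0.079, 0.085]
contact_force: [-1.0, -0.8, 1.0]
gripper_width: 0.749
72.5 [ 0.5495 -0.2807  0.1985] [-0.7016  0.7031 -0.0803  0.0834] [ 0.19  0.27 -0.28] 63.9
```

View pics/e2_scene.png

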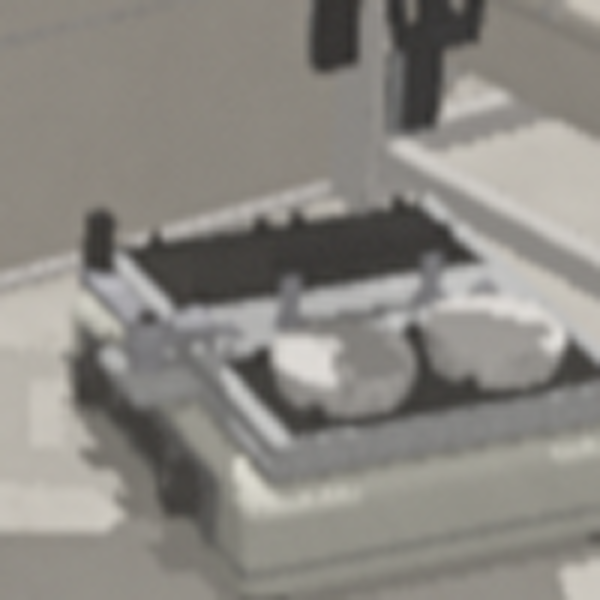

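```bash
python3 -m jog '{"offset":[[-0.4,0.4,0],[-0.6,0.6,0],[-0.6,0.6,0],[-0.6,0.6,0],[-0.42,0.3,0],[0,0,-0.3],[0,0,-0.6],[0,0,-0.8],[0,0,-0.8],[0,0,-0.4],[0,0,0],[0,0,0]],"angular":[[0,0,0],[0,0,0],[0,0,0],[0,0,0],[0,0,0],[0,0,0],[0,0,0],[0,0,0],[0,0,0],[0,0,0],[0,0,0],[0,0,0]],"jaw":[72,72,72,72,72,72,72,72,72,72,72,72]}';  python3 -m jog '{"offset":[[0,0,0],[0,0,0],[0,0,0],[0,0,0],[0,0,0],[0,0,0]],"angular":[[0,0,0],[0,0,0],[0,0,0],[0,0,0],[0,0,0],[0,0,0]],"jaw":[72,72,72,72,72,72]}'; python3 look.py f2 240,100,400,290 4 210,160,350,280 5
```

```text
time: 73.7
tool_pos: [0.417, -0.1549, 0.0498]
tool_rot: [0.703, -0.702, 0.083, -0.081]
contact_force: [0.5, 0.5, 0.3]
gripper_width: 0.841
time: 74.3
tool_pos: [0.4175, -0.155, 0.0509]
tool_rot: [-0.702, 0.702, -0.082, 0.082]
contact_force: [-1.7, -0.8, -0.7]
gripper_width: 0.84
74.4 [ 0.4174 -0.155   0.0507] [-0.7023  0.7024 -0.0818  0.0819] [-0.38  0.19  0.39] 72.0
```

View pics/f2_scene.png

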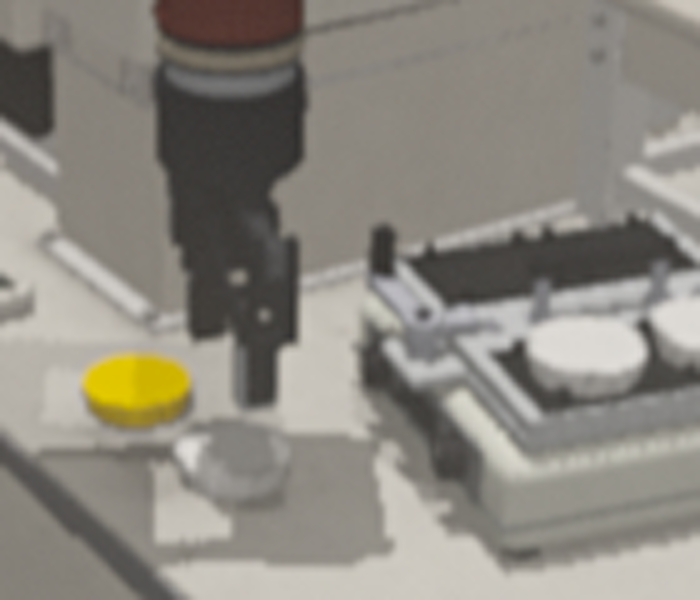

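View pics/f2_top.png

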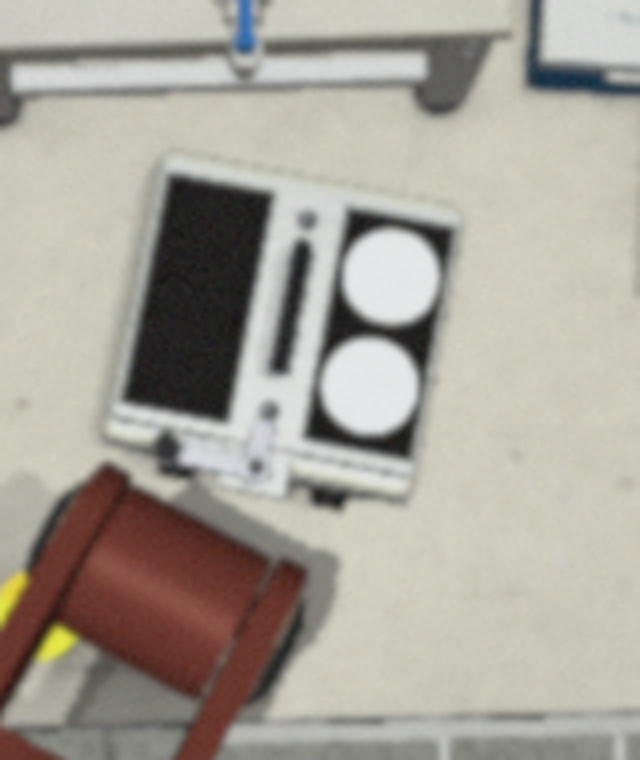

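```bash
python3 -m jog '{"offset":[[0.016,-0.01,-0.4],[0,0,-0.3],[0,0,-0.2],[0,0,-0.11],[0,0,0],[0,0,0],[0,0,0],[0,0,0],[0,0,0],[0,0,0],[0,0,0],[0,0,0]],"angular":[[0,0,0],[0,0,0],[0,0,0],[0,0,0],[0,0,0],[0,0,0],[0,0,0],[0,0,0],[0,0,0],[0,0,0],[0,0,0],[0,0,0]],"jaw":[72,72,72,72,72,72,72,65,58,50,50,50]}'; python3 -m jog '{"offset":[[0,0,0],[0,0,0.1],[0,0,0.3],[0,0,0.5],[0,0,0.6],[0,0,0.6],[0,0,0.6],[0,0,0.6],[0,0,0.5],[0,0,0]],"angular":[[0,0,0],[0,0,0],[0,0,0],[0,0,0],[0,0,0],[0,0,0],[0,0,0],[0,0,0],[0,0,0],[0,0,0]],"jaw":[50,50,50,50,50,50,50,50,50,50]}'
```

```text
time: 75.6
tool_pos: [0.4188, -0.1559, 0.0016]
tool_rot: [-0.702, 0.703, -0.082, 0.082]
contact_force: [-2.4, 1.1, 8.0]
gripper_width: 0.656
time: 76.6
tool_pos: [0.4203, -0.1566, 0.1948]
tool_rot: [-0.701, 0.704, -0.079, 0.085]
contact_force: [0.6, -0.4, -0.2]
gripper_width: 0.654
```

```bash
python3 -m jog '{"offset":[[0.3,-0.02,0],[0.6,-0.04,0],[0.6,-0.04,0],[0.6,-0.04,0],[0.6,-0.05,0],[0.42,-0.03,0],[0,0,-0.3],[0,0,-0.4],[0,0,-0.4],[0,0,-0.3],[0,0,-0.1],[0,0,0]],"angular":[[0,0,0],[0,0,0],[0,0,0],[0,0,0],[0,0,0],[0,0,0],[0,0,0],[0,0,0],[0,0,0],[0,0,0],[0,0,0],[0,0,0]],"jaw":[50,50,50,50,50,50,50,50,50,50,50,50]}'; python3 -m jog '{"offset":[[0,0,0],[0,0,0],[0,0,0],[0,0,0],[0,0,0],[0,0,0]],"angular":[[0,0,0],[0,0,0],[0,0,0],[0,0,0],[0,0,0],[0,0,0]],"jaw":[50,50,50,50,50,50]}'; python3 look.py g2 - 1 270,150,370,250 6
```

```text
time: 77.8
tool_pos: [0.5729, -0.1661, 0.1136]
tool_rot: [0.703, -0.702, 0.083, -0.081]
contact_force: [-0.2, -0.1, -0.2]
gripper_width: 0.655
time: 78.4
tool_pos: [0.5743, -0.1665, 0.1154]
tool_rot: [-0.702, 0.702, -0.082, 0.082]
contact_force: [-0.4, -0.2, -0.2]
gripper_width: 0.653
78.45 [ 0.5742 -0.1665  0.1153] [-0.7023  0.7024 -0.0818  0.0819] [ 0.22 -0.47 -0.15] 55.7
```

View pics/g2_scene.png

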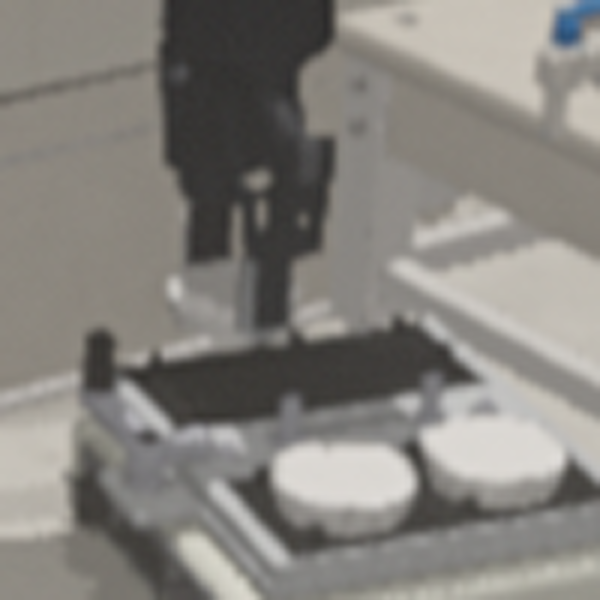

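```bash
python3 -m jog '{"offset":[[0.014,-0.014,-0.2],[0,0,-0.2],[0,0,-0.12],[0,0,-0.1],[0,0,0],[0,0,0],[0,0,0],[0,0,0],[0,0,0],[0,0,0]],"angular":[[0,0,0],[0,0,0],[0,0,0],[0,0,0],[0,0,0],[0,0,0],[0,0,0],[0,0,0],[0,0,0],[0,0,0]],"jaw":[50,50,50,50,50,50,50,50,50,50]}'; python3 -m jog '{"offset":[[0,0,-0.04],[0,0,0],[0,0,0],[0,0,0]],"angular":[[0,0,0],[0,0,0],[0,0,0],[0,0,0]],"jaw":[50,50,50,50]}'
```

```text
time: 79.45
tool_pos: [0.575, -0.1672, 0.0845]
tool_rot: [-0.702, 0.702, -0.082, 0.082]
contact_force: [-0.9, 0.0, -0.1]
gripper_width: 0.649
time: 79.85
tool_pos: [0.5749, -0.1672, 0.0822]
tool_rot: [0.702, -0.702, 0.082, -0.082]
contact_force: [0.8, -0.4, -0.3]
gripper_width: 0.655
```

```bash
python3 -m jog '{"offset":[[0,0,-0.02],[0,0,0],[0,0,0]],"angular":[[0,0,0],[0,0,0],[0,0,0]],"jaw":[50,50,50]}'; python3 -m jog '{"offset":[[0,0,0],[0,0,0],[0,0,0],[0,0,0],[0,0,0.1],[0,0,0.2],[0,0,0.4],[0,0,0.6],[0,0,0.8],[0,0,0.8],[0,-0.5,0.4],[0,-0.8,0]],"angular":[[0,0,0],[0,0,0],[0,0,0],[0,0,0],[0,0,0],[0,0,0],[0,0,0],[0,0,0],[0,0,0],[0,0,0],[0,0,0],[0,0,0]],"jaw":[58,62,64,64,64,64,64,64,64,64,64,64]}'; python3 -m jog '{"offset":[[0,-0.8,0],[0,-0.8,0],[0,-0.8,0],[0,-0.8,0],[0,-0.8,0],[0,-0.8,0],[0,-0.8,0],[0,-0.8,0],[0,0,0],[0,0,0]],"angular":[[0,0,0],[0,0,0],[0,0,0],[0,0,0],[0,0,0],[0,0,0],[0,0,0],[0,0,0],[0,0,0],[0,0,0]],"jaw":[64,64,64,64,64,64,64,64,64,64]}'; python3 look.py h2 240,130,400,290 4.5 250,170,400,290 5
```

```text
time: 80.15
tool_pos: [0.5751, -0.1673, 0.0817]
tool_rot: [-0.702, 0.702, -0.082, 0.082]
contact_force: [-1.6, 0.4, 3.1]
gripper_width: 0.65
time: 81.35
tool_pos: [0.5774, -0.2324, 0.2536]
tool_rot: [-0.701, 0.704, -0.077, 0.084]
contact_force: [0.5, -0.1, -0.6]
gripper_width: 0.749
time: 82.35
tool_pos: [0.5745, -0.5529, 0.2463]
tool_rot: [0.702, -0.702, 0.082, -0.082]
contact_force: [0.6, -0.7, 0.5]
gripper_width: 0.751
82.45 [ 0.5752 -0.5514  0.247 ] [-0.7024  0.7024 -0.0814  0.0818] [0.43 0.25 0.81] 63.6
```

View pics/h2_scene.png

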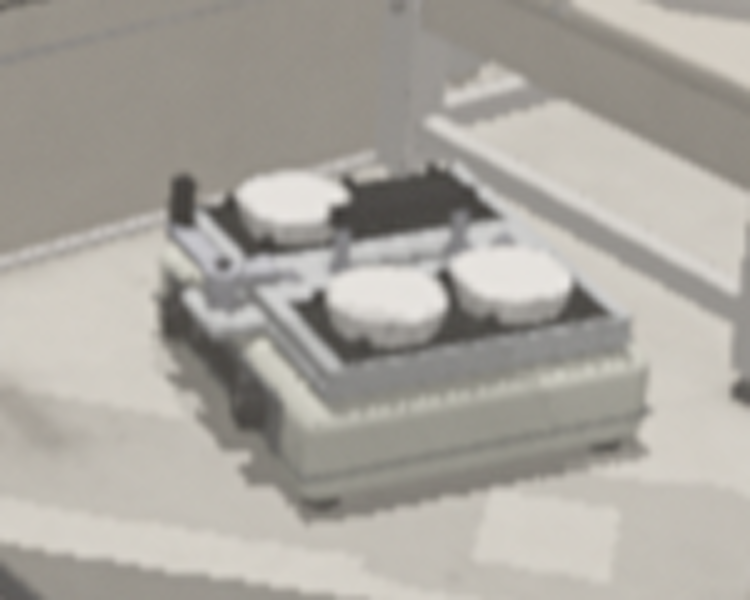

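View pics/h2_top.png

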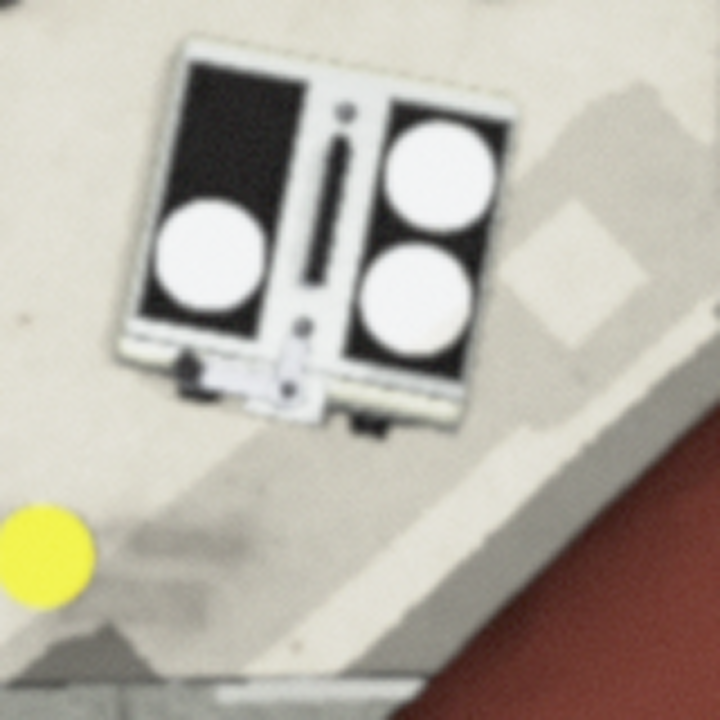

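```bash
python3 -c "
from tri import *
ft=lambda u,v:(240+(u+.5)/4.5-.5,130+(v+.5)/4.5-.5)
p=ray('top',[ft(345,110),ft(303,325)],.083)[:,:2]
c=p.mean(0);X=(p[0]-p[1])/np.linalg.norm(p[0]-p[1]);Y=np.array([-X[1],X[0]])
im=cv2.imread('pics/h2_top_full.png')
gr=cv2.GaussianBlur(cv2.resize(cv2.cvtColor(im[130:220,240:360],cv2.COLOR_BGR2GRAY),None,fx=6,fy=6,interpolation=cv2.INTER_CUBIC),(0,0),2)
h=cv2.HoughCircles(gr,cv2.HOUGH_GRADIENT,1,100,param1=80,param2=15,minRadius=62,maxRadius=85)[0]
for u,v,r in h:
  q=ray('top',[(240+(u+.5)/6-.5,130+(v+.5)/6-.5)],.095)[0][:2]-c
  print(r.round(1),'platform xy mm',(1000*(q@X)).round(1),(1000*(q@Y)).round(1))
k,pv=ray('top',[ft(189,360)],.116)[0],ray('top',[ft(290,389)],.092)[0]
a=np.arctan2(*(k-pv)[1::-1]); y=np.arctan2(Y[1],Y[0]); print('lever',2.27-(a-y),'platform yaw',np.degrees(np.arctan2(X[1],X[0])))
"
```

```text
73.9 platform xy mm -37.8 -57.9
74.9 platform xy mm -35.5 57.7
74.0 platform xy mm 32.8 -58.6
65.3 platform xy mm 43.4 55.1
lever 2.3135533610380525 platform yaw -12.761065700019945
```

```bash
python3 -c "
from plant import manip
print(manip.job_done()); print(manip.state()['time'])"
```

```text
the job is handed in; nothing more can be done
None
the job is handed in; nothing more can be done
```

The job was handed in at about 82 s of the 208 s limit. All steps were carried out in order:

- **Dishes off:** I moved the three white dishes one at a time, held level, onto the bench.
- **Platform and lever:** I swung the lever out to the front. The empty platform went down on both pins until it made contact, with small side forces. I then swung the lever clockwise until it met its stop, at about 10 N.
- **Dishes back:** the dishes now stand in nests 1, 2 and 4.

**Last checks** (top and scene pictures, taken just before handing in):

- **Nests:** the dishes lie at platform x, y of (-35.5, 57.7), (-37.8, -57.9) and (32.8, -58.6) mm. That is within about 3 mm of their nest centres, against the 7 mm allowed, and all look flat.
- **Lever:** the image gives about 2.31 rad, just past the 2.27 rad stop, so within measuring error of fully clamped.
- **Platform:** its axis measured -12.8°, while the robot set it down at -13.0°. The pin-based centre agrees with the robot's to within about 2 mm.
- **Disagreements:** the gripper read about 56 mm when holding the 60 mm dishes. The circle finder also reported one false circle in the empty nest 3, which I ignored.
- **Surroundings:** the yellow dish was not touched. I did not re-measure the timer, hex key set or screwdriver; once the arm left its start pose it stayed well away from them.

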